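# Sort waveguide sections by length and book them in

### The job

Sort the loose brass waveguide sections by length: lay each one flat on the floor of the tray that fits its length, lengthwise between the tray's higher walls, side by side and not stacked. When all of them are in, take the barcode scanner from its rest, hold it still for two seconds with its handle level and in line with the long side of the barcode card, its window looking down at the middle of the barcode from about 4 to 9 cm above it, then lay it back on its rest the way it was. Leave everything else on the bench where it is.

Things in the scene. Friction and masses are not known exactly. Their poses are not given: they have to be found in the camera images.
- section_70a: Loose brass waveguide section 70 mm long (the others differ only in length: 70, 95, 120); may be absent. Bar 12.7 mm wide (y), 25.4 high (z), with a 42 x 42 x 6 mm square flange at each end; it lies on the flanges, bar clear of the table. Origin at its very centre, 21 mm above what it lies on; x along its length. About 117 g. Grip it across the bar between the flanges.
- section_70b: Loose brass waveguide section 70 mm long (the others differ only in length: 70, 95, 120); may be absent. Bar 12.7 mm wide (y), 25.4 high (z), with a 42 x 42 x 6 mm square flange at each end; it lies on the flanges, bar clear of the table. Origin at its very centre, 21 mm above what it lies on; x along its length. About 117 g. Grip it across the bar between the flanges.
- section_95a: Loose brass waveguide section 95 mm long (the others differ only in length: 70, 95, 120); may be absent. Bar 12.7 mm wide (y), 25.4 high (z), with a 42 x 42 x 6 mm square flange at each end; it lies on the flanges, bar clear of the table. Origin at its very centre, 21 mm above what it lies on; x along its length. About 140 g. Grip it across the bar between the flanges.
- section_95b: Loose brass waveguide section 95 mm long (the others differ only in length: 70, 95, 120); may be absent. Bar 12.7 mm wide (y), 25.4 high (z), with a 42 x 42 x 6 mm square flange at each end; it lies on the flanges, bar clear of the table. Origin at its very centre, 21 mm above what it lies on; x along its length. About 140 g. Grip it across the bar between the flanges.
- section_120a: Loose brass waveguide section 120 mm long (the others differ only in length: 70, 95, 120); may be absent. Bar 12.7 mm wide (y), 25.4 high (z), with a 42 x 42 x 6 mm square flange at each end; it lies on the flanges, bar clear of the table. Origin at its very centre, 21 mm above what it lies on; x along its length. About 162 g. Grip it across the bar between the flanges.
- section_120b: Loose brass waveguide section 120 mm long (the others differ only in length: 70, 95, 120); may be absent. Bar 12.7 mm wide (y), 25.4 high (z), with a 42 x 42 x 6 mm square flange at each end; it lies on the flanges, bar clear of the table. Origin at its very centre, 21 mm above what it lies on; x along its length. About 162 g. Grip it across the bar between the flanges.
- tray_70: Fixed open grey tray for the 70 mm sections: inside 80 mm (x) by 130 (y), floor 3 thick. Origin under its centre, 2 mm above the table (on a mat). Walls 4 mm thick; x ends 14 high, y ends 7. Takes two sections along its x, side by side, e.g. at y = +32 and -32 mm, their origins then 24 mm above the tray's. The three trays stand about 150 mm apart, side by side in any order.
- tray_95: Fixed open grey tray for the 95 mm sections: inside 105 mm (x) by 130 (y), floor 3 thick. Origin under its centre, 2 mm above the table (on a mat). Walls 4 mm thick; x ends 14 high, y ends 7. Takes two sections along its x, side by side, e.g. at y = +32 and -32 mm, their origins then 24 mm above the tray's. The three trays stand about 150 mm apart, side by side in any order.
- tray_120: Fixed open grey tray for the 120 mm sections: inside 130 mm (x) by 130 (y), floor 3 thick. Origin under its centre, 2 mm above the table (on a mat). Walls 4 mm thick; x ends 14 high, y ends 7. Takes two sections along its x, side by side, e.g. at y = +32 and -32 mm, their origins then 24 mm above the tray's. The three trays stand about 150 mm apart, side by side in any order.
- scanner: Loose pistol-shaped barcode scanner, handle level on its rest, head hanging down. Handle: grey bar along x, 28 mm wide (y), 24 high, x = -75 to +60 mm. Black head: 38 (x) by 46 (y), z = -50 to +28, centred on x = 80. Origin at the handle's underside; z up; it looks along -z. About 200 g, centre of mass near x = 22. No trigger: it reads by itself.
- scanner_grip (a point): Point in the middle of the handle (12 mm ahead of the scanner's origin and 12 mm above its underside) where it can be gripped across its 28 mm width, between the two saddles of the rest and next to the centre of mass; axes as the scanner.
- scanner_window (a point): Centre of the window in the underside of the scanner's head: 80 mm ahead of the scanner's origin and 50 mm below the handle's underside; axes as the scanner. It looks straight down when the handle is level.
- rest: Fixed scanner rest, left or right of the trays: dark foot 135 x 62 x 8 mm (x = -72 to +62) with two black upright saddles 12 mm thick at x = -55 and +47, 95 high, 36 wide inside between cheeks 14 mm higher. Origin at its underside; the scanner's head belongs at the +x end.
- rest_seat (a point): Where the scanner's origin lies when it is on its rest: 95 mm above the rest's origin, level with the saddles' tops; axes as the rest.
- rest_window (a point): Where the scanner's window lies when it is on its rest: 80 mm ahead of rest_seat and 50 mm lower.
- card: Fixed clear block 110 mm (x) by 70 mm (y) by 8 mm with a white barcode card on top, on the side of the trays opposite to the rest. Origin at its underside; x along its long side, the bars run across it (y).
- card_label (a point): Centre of the barcode on top of the card, 9 mm above the table.
- amplifier: Bystander, loose, to be left alone: brass-coloured box 60 x 75 x 50 mm with a round connector. Origin at its underside.
- mug: Bystander, loose, to be left alone: white mug 80 mm wide, 90 mm high. Origin at its underside.
- wrench: Bystander, loose, to be left alone: steel wrench 170 mm long. Origin at its underside.
- load: Bystander, loose, to be left alone: dark round termination 32 mm wide, 63 mm high. Origin at its underside.
- attenuator: Bystander, loose, to be left alone: small aluminium box 55 x 30 x 26 mm. Origin at its underside.
- pot: Bystander, loose, to be left alone: white screw-top pot 52 mm wide, 45 mm high. Origin at its underside.
- driver: Bystander, loose, to be left alone: screwdriver 160 mm long. Origin at its underside.
Not all that is in view belongs to the job. What is shaped like the section_120b but purple is not meant.

How it is judged:
By the outcome, as a careful person would: the job done as asked, in the order asked, and still so for the second after the job is handed in, with the robot touching nothing.
Of section_70a, section_70b, section_95a, section_95b, section_120a, section_120b only 4 to 6 are there at a start; the rules pass over those that are not, and their reading is None.
At some moment in a run one of section_70a, section_70b, section_95a, section_95b, section_120a, section_120b may be knocked a few centimetres aside while the robot is not near it.
It also fails if it takes over 210 s, if anything falls off the work surface, if the arm or the gripper's body presses on something with over 40 N, if the wrist force passes 120 N, or if a joint passes its speed limit or range.

### The arm

A 6-joint arm with a two-finger parallel gripper is mounted at the origin on the work surface. World frame = base frame: x ahead of the robot, y to its left, z up, the work surface at z = 0. Lengths are in m, angles in rad, forces in N, time in s.
With the tool pointing down it reaches from about 0.35 to 0.85 m from the base axis. Payload 8.1 kg.
Tool frame: the origin (TCP) lies at the very end of the fingers, on their centre line; the grasp point (between the pads) lies 19 mm behind it (robot.pinch_z is the distance from the TCP to the grasp point, in m); x points along the fingers, z is the direction in which the jaws open and shut, and the axes are right-handed (so a half turn about x gives the same grasp; the last joint's range is limited). The gripper opens to 93 mm and grips with 3 to 60 N. Pads are 15 mm wide; open, the fingers measure 128 mm over their backs; the gripper's body (75 mm by 188 mm) begins 65 mm behind the grasp point.
Start: joints at [1.223, 0.13, 1.488, -0, 1.523, -0.085], TCP at [0.156, 0.579, 0.219] pointing down, gripper open.
Joint ranges: [-2.96, 2.96], [-0.89, 2.26], [0.02, 2.5], [-1.34, 4.48], [0, 2.73], [-2.66, 2.66]. Speed limits (rad/s): [2.39, 2.39, 2.79, 3.14, 3.14, 3.14].

### API

Orientations are given as a rotation vector (axis times angle).
In Python, from plant import robot, optics, ticket gives the robot as it stands.
- The arm moves only by the tool jog_arm, never from a script. Its argument "targets" is a list of rows, each a list of 7 numbers: the shift along the tool's x, y, z in cm, then the turn, a rotation vector about the tool's x, y, z in degrees, then the closure, from 0 (fully open) to 1 (shut). In form: [[dx, dy, dz, ax, ay, az, grip], ...]. A call has 1 to 5 rows; each row is the pose to reach, as a shift and turn from the pose measured when the call began, along the tool's axes at that moment; what a row does not reach only later rows make up. A row lasts 1/8 s, in which the tool goes at most 62.5 mm and 10.7 degrees, less where a joint would pass 70% of its speed; a pose out of reach is approached as far as the arm can. A call with a gripper value outside its range is refused whole. The fingers move at their own pace and stop on an object; "squeeze" is the grip in N (left out, the last holds). Time passes only in rows, so rows that repeat a pose let the fingers close. It gives the time, the measured TCP pose, the force and the opening at its end, in the units of the state.
- robot.read_state(): the state, without advancing time (a new reading comes with each control period).
- optics.read_camera(name): name is "scene" or "top" or "wrist"; returns a dict with "frame" (480x640x3 uint8, red, green, blue), "vertical_fov" (degrees; the focal length in pixels is half the picture's height over the tangent of half this angle, whatever the lens; pixels are square), "cx", "cy" (the principal point, pixels), "R" (3x3) and "t" (3): a world point X has camera coordinates R X + t. Camera axes: x right, y down, z forward; pixel columns grow to the right and rows downward; lengths in m; the calibration is good to about 2 mm. A picture is of the moment at which its call begins. There is no depth.
- ticket.close_job(): hands the job in, once; it reports no verdict.
The state is a dict: "t": time; "q": joint angles; "dq": joint speeds; "joint_torque": joint torques, N m; "tool_pos": TCP position; "orientation": TCP orientation; "force": force on the tool from outside, world axes, zero at the start; "wrist_torque": the same for the moment, N m; "opening": finger opening in m.
Only numpy, scipy, OpenCV 4.12 (cv2) and the standard library are available. Lean on these libraries where they do the work, as an engineer would, in place of code of your own. Each camera call takes 0.05 s, during which the arm holds its last target.

## Working session

There is one attempt and no reset: what is moved stays moved. The work goes in short steps, Python scripts to look and compute and a tool call to move; the robot and the scene stay as the last step left them, time stands still between calls to the robot, and variables do not carry over. Pictures are saved under pics/ and viewed, and the job is handed in when it is done.

Besides the shell and the picture viewer there is one more tool, called after "Request:" by a JSON object that holds its "method" and its "body". jog_arm: Moves the arm, as the interface text tells. Its arguments: {"type":"object","properties":{"targets":{"type":"array"},"squeeze":{"type":"number"}},"required":["targets"]}

```bash
ls; mkdir -p pics
cat > h.py <<'E'
import numpy as np, cv2, json
from scipy.spatial.transform import Rotation as Ro
from plant import robot, optics, ticket
def cam(name, fn=None):
    c=optics.read_camera(name)
    c['f']=240/np.tan(np.radians(c['vertical_fov'])/2)
    if fn: cv2.imwrite('pics/'+fn, cv2.cvtColor(c['frame'],cv2.COLOR_RGB2BGR))
    return c
def ray(c,u,v,z):
    R=np.array(c['R']);t=np.array(c['t'])
    o=-R.T@t; d=R.T@np.array([(u-c['cx'])/c['f'],(v-c['cy'])/c['f'],1.])
    return o+d*(z-o[2])/d[2]
def proj(c,X):
    p=np.array(c['R'])@np.array(X)+np.array(c['t'])
    return c['f']*p[0]/p[2]+c['cx'], c['f']*p[1]/p[2]+c['cy']
E
python3 - <<'E'
from h import *
s=robot.read_state()
print(s)
for n in ['scene','top','wrist']:
    c=cam(n,n+'0.png'); print(n,c['vertical_fov'],c['cx'],c['cy'],np.round(c['R'],3).tolist(),np.round(c['t'],3), [k for k in c])
print(robot.pinch_z,[k for k in dir(robot) if k[0]!='_'])
E
```

```text
pics
{'t': 0.0, 'q': array([ 1.22261354e+00,  1.31131637e-01,  1.48927226e+00, -8.71720376e-06,
        1.52298639e+00, -8.54026648e-02]), 'dq': array([ 4.17739000e-07, -8.23800949e-04,  3.84935853e-04,  3.72319207e-04,
        3.07202869e-04,  1.90558844e-04]), 'joint_torque': array([-2.33260354e-03, -5.59837425e+01, -4.91757274e+01,  7.67346891e-02,
        3.54565296e-02, -1.50091469e-04]), 'tool_pos': array([0.15565061, 0.5788777 , 0.21760893]), 'orientation': array([-1.01450758,  1.32367281,  1.01288252]), 'force': array([ 0.90724237, -0.90124462,  0.16143453]), 'wrist_torque': array([-0.02282628, -0.01101693,  0.00028282]), 'opening': 0.09305932488419269}
scene 57.13577054687576 315.44500625850446 237.36086361146425 [[-0.24, 0.97, 0.024], [0.5, 0.145, -0.853], [-0.832, -0.193, -0.521]] [ 0.119 -0.156  1.436] ['frame', 'vertical_fov', 'cx', 'cy', 'R', 't', 'f']
top 51.216053124274815 323.03210558891396 240.2620634969377 [[0.013, -1.0, 0.003], [-0.993, -0.013, -0.114], [0.114, -0.002, -0.993]] [0.004 0.495 1.443] ['frame', 'vertical_fov', 'cx', 'cy', 'R', 't', 'f']
wrist 69.20913862648251 319.50961984911396 238.82733676289465 [[0.259, 0.966, -0.003], [0.922, -0.247, 0.298], [0.287, -0.08, -0.954]] [-0.599 -0.036  0.393] ['frame', 'vertical_fov', 'cx', 'cy', 'R', 't', 'f']
0.0188 ['IKError', 'pinch_z', 'read_state']
```

View pics/top0.png

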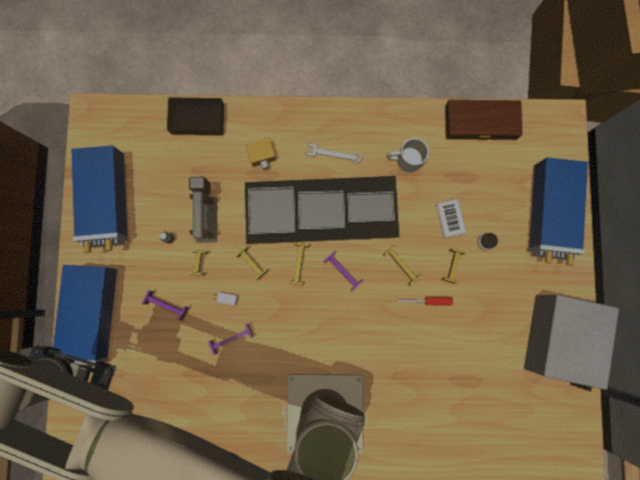

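View pics/scene0.png

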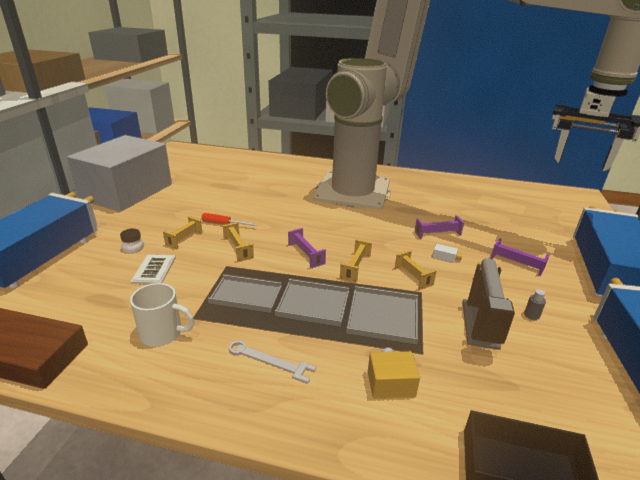

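View pics/wrist0.png

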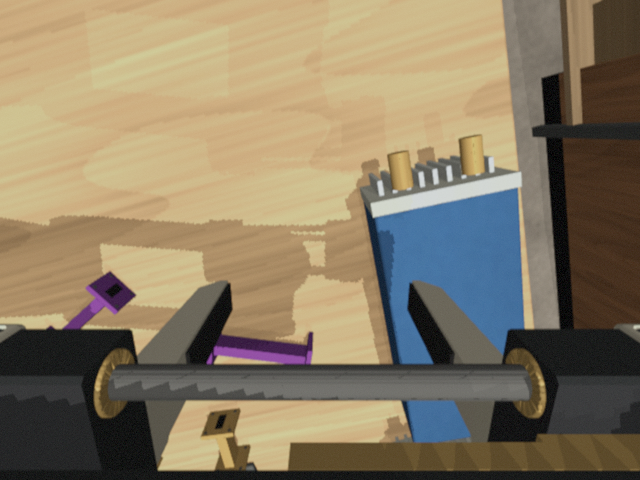

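Run:
```python
from h import *
c=cam('top')
im=cv2.cvtColor(c['frame'],cv2.COLOR_RGB2BGR)
cv2.imwrite('pics/top_a.png',cv2.resize(im[120:320,170:490],(800,500),interpolation=cv2.INTER_CUBIC))
hsv=cv2.cvtColor(im,cv2.COLOR_BGR2HSV)
for p in [(299,270),(402,264),(455,265),(320,290),(262,150),(231,339)]: print(p,hsv[p[1],p[0]])
```

```text
(299, 270) [ 25 143 132]
(402, 264) [ 23 145 157]
(455, 265) [ 21 146 157]
(320, 290) [ 20 118 154]
(262, 150) [ 22 146 157]
(231, 339) [161  80  96]
```

View pics/top_a.png

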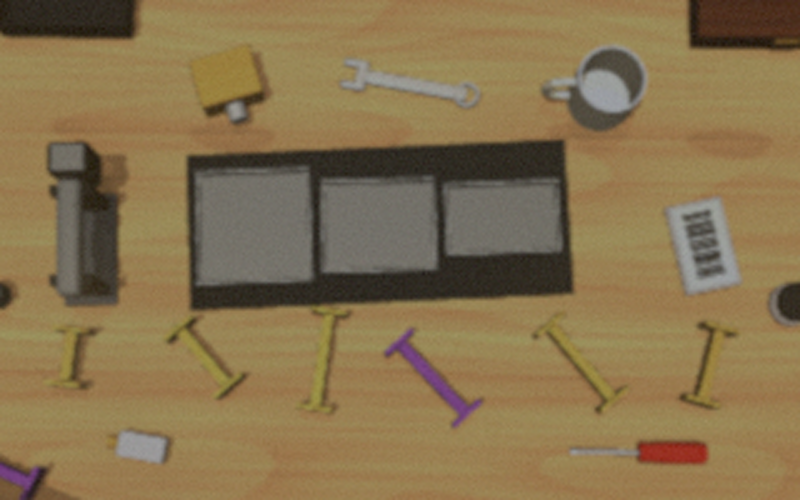

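```bash
cat > est.py <<'E'
from h import *
c=cam('top')
P=lambda a,z: ray(c,170+(a[0]+.5)/2.5-.5,120+(a[1]+.5)/2.5-.5,z)
for n,a,b in [('S1',(75,330),(68,383)),('S2',(180,328),(231,388)),('S3',(330,314),(317,408)),('S4',(548,322),(610,405)),('S5',(717,327),(701,402))]:
    A,B=P(a,.036),P(b,.036); d=A-B
    print(n,np.round((A+B)/2*1000)[:2],'len',np.round(np.linalg.norm(d)*1000),'ang',np.round(np.degrees(np.arctan2(d[1],d[0])),1))
for n,pts,z in [('t120',[(194,170),(311,168),(315,283),(196,286)],.012),('t95',[(320,180),(435,178),(439,271),(321,273)],.012),('t70',[(444,182),(560,180),(563,255),(446,256)],.012),('card',[(666,208),(720,198),(740,286),(686,295)],.009)]:
    q=np.array([P(p,z) for p in pts]); print(n,np.round(q.mean(0)*1000)[:2], 'top edge',np.round((q[1]-q[0])*1000)[:2],'left',np.round((q[0]-q[3])*1000)[:2])
E
python3 est.py
```

```text
S1 [425. 372.] len 62.0 ang -5.2
S2 [425. 217.] len 92.0 ang 41.6
S3 [423.  79.] len 110.0 ang -6.8
S4 [ 424. -218.] len 120.0 ang 36.8
S5 [ 425. -369.] len 90.0 ang -12.9
t120 [585. 167.] top edge [   4. -141.] left [141.   7.]
t95 [588.  17.] top edge [   4. -138.] left [113.   3.]
t70 [ 599. -132.] top edge [   4. -139.] left [90.  3.]
card [ 568. -371.] top edge [ 13. -65.] left [105.  22.]
```

Run:
```python
from h import *
s=robot.read_state(); T=Ro.from_rotvec(s['orientation']).as_matrix()
print(np.round(T,3))
c=cam('wrist'); R=np.array(c['R']);t=np.array(c['t'])
print('cam in tool pos',np.round(T.T@(-R.T@t-s['tool_pos']),4)); print('cam axes in tool (rows)',np.round(R@T,3).tolist())
```

```text
[[-0.    -0.966  0.26 ]
 [-0.001  0.26   0.966]
 [-1.     0.    -0.001]]
cam in tool pos [-1.665e-01  8.370e-02  1.000e-04]
cam axes in tool (rows) [[0.001, 0.001, 1.0], [-0.299, -0.954, 0.001], [0.954, -0.299, -0.001]]
```

```bash
cat >> h.py <<'E'
def plan(x,y,z,jaw,s=None):
    """shift cm in tool axes and turn deg to get TCP at world xyz, tool down, jaw dir (tool z) at yaw jaw deg (mod 360)"""
    s=s or robot.read_state(); T=Ro.from_rotvec(s['orientation']).as_matrix()
    a=np.radians(jaw); Z=np.array([np.cos(a),np.sin(a),0]); X=np.array([0,0,-1.]); Y=np.cross(Z,X)
    G=np.column_stack([X,Y,Z])
    d=T.T@(np.array([x,y,z])-s['tool_pos'])*100; r=Ro.from_matrix(T.T@G).as_rotvec(degrees=True)
    print('shift',np.round(d,2),'turn',np.round(r,1))
def jawyaw(s=None):
    s=s or robot.read_state(); T=Ro.from_rotvec(s['orientation']).as_matrix(); return np.degrees(np.arctan2(T[1,2],T[0,2]))
E
python3 -c "
from h import *
plan(.425,.33,.2,85)"
```

```text
shift [  1.84 -32.47 -17.07] turn [-10.1  -0.   -0. ]
```

Request:
{"method": "jog_arm", "body": {"targets": [[1.8,-32.5,-17,-10,0,0,0.35],[1.8,-32.5,-17,-10,0,0,0.35],[1.8,-32.5,-17,-10,0,0,0.35],[1.8,-32.5,-17,-10,0,0,0.35],[1.8,-32.5,-17,-10,0,0,0.35]], "squeeze": 25}}

```text
t: 0.92
tool_pos: [0.3864, 0.3663, 0.2032]
orientation: [-1.144, 1.25, 1.144]
force: [1.0, 0.7, -0.8]
opening: 0.0604
```

```bash
python3 -c "
from h import *
plan(.425,.33,.2,85)"
```

```text
shift [ 0.32 -4.16 -3.27] turn [-0. -0.  0.]
```

Request:
{"method": "jog_arm", "body": {"targets": [[0,-4.2,-3.3,0,0,0,0.35],[0,-4.2,-3.3,0,0,0,0.35],[0,-4.2,-3.3,0,0,0,0.35]]}}

```text
t: 1.3
tool_pos: [0.4252, 0.3299, 0.2032]
orientation: [-1.143, 1.25, 1.144]
force: [-0.1, -0.2, -0.1]
opening: 0.0603
```

```bash
python3 -c "
from h import *
s=robot.read_state(); print(s['tool_pos'],s['dq'])
c=cam('wrist','w1.png')"
```

```text
[0.42518977 0.329857   0.20318017] [ 0.03043687 -0.00311179  0.00066726 -0.0006218   0.00058823 -0.0032727 ]
```

View pics/w1.png

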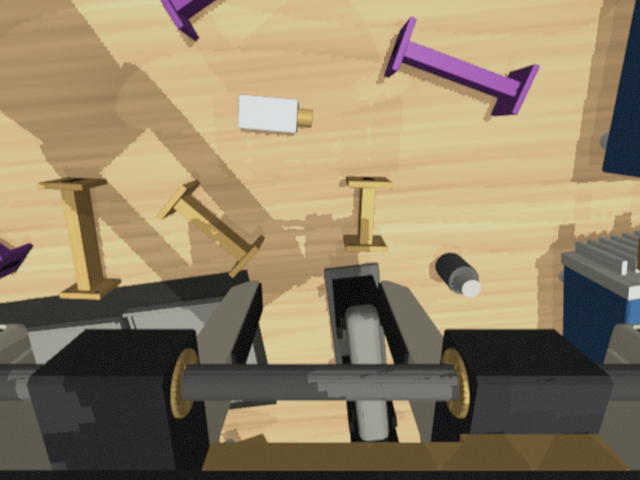

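```bash
python3 -c "
from h import *
im=cv2.imread('pics/w1.png')
cv2.imwrite('pics/w1z.png',cv2.resize(im[165:305,20:420],(800,280),interpolation=cv2.INTER_CUBIC))"
```

```text
(no output)
```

View pics/w1z.png

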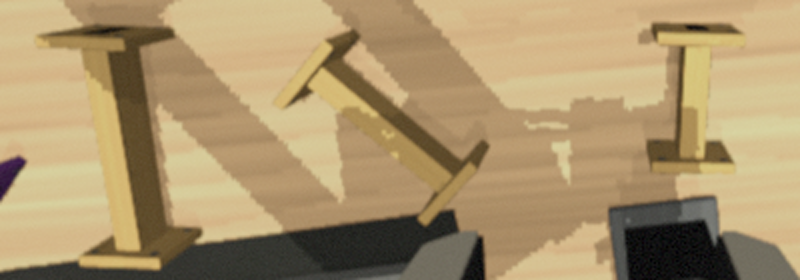

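Run:
```python
from h import *
c=cam('wrist')
q=np.array([ray(c,20+u/2,165+v/2,.042) for u,v in [(657,37),(743,37),(733,171),(651,171)]])
print(np.round(q*1000,1)); print(q.mean(0)); a=(q[0]+q[1]-q[2]-q[3])/2; b=q[0]-q[1]
print(np.linalg.norm(a),np.degrees(np.arctan2(a[1],a[0])),np.linalg.norm(b),np.degrees(np.arctan2(b[1],b[0])))
q=np.array([ray(c,20+u/2,165+v/2,.042) for u,v in [(45,47),(172,35),(203,238),(82,262)]]); a=(q[0]+q[1]-q[2]-q[3])/2;print(q.mean(0),np.linalg.norm(a),np.degrees(np.arctan2(a[1],a[0])))
```

```text
[[391.4 360.4  42. ]
 [394.9 400.6  42. ]
 [461.2 394.   42. ]
 [457.7 353.3  42. ]]
[0.42628983 0.37705496 0.042     ]
0.06668016147138305 174.06984225342958 0.04040657498943454 -94.97145545069706
[0.42452306 0.09536349 0.042     ] 0.10832318982306852 172.23943282366412
```

```bash
python3 -c "
from h import *
plan(.426,.377,.007,84.7)"
```

```text
shift [19.62  0.25  4.63] turn [ 0.3  0.  -0. ]
```

Request:
{"method": "jog_arm", "body": {"targets": [[2,0.2,4.6,0,0,0,0.4],[8,0.2,4.6,0,0,0,0.4],[14,0.2,4.6,0,0,0,0.4],[19.6,0.2,4.6,0,0,0,0.4],[19.6,0.2,4.6,0,0,0,0.4]]}}

```text
t: 2.02
tool_pos: [0.4243, 0.3773, 0.0047]
orientation: [-1.147, 1.251, 1.148]
force: [-0.9, -0.9, -0.1]
opening: 0.0558
```

Request:
{"method": "jog_arm", "body": {"targets": [[0,0,0,0,0,0,1],[0,0,0,0,0,0,1],[0,0,0,0,0,0,1],[0,0,0,0,0,0,1]], "squeeze": 30}}

```text
t: 2.52
tool_pos: [0.4245, 0.3775, 0.0052]
orientation: [-1.147, 1.25, 1.148]
force: [0.5, 0.8, -0.1]
opening: 0.0202
```

Request:
{"method": "jog_arm", "body": {"targets": [[0,0,0,0,0,0,1],[0,0,0,0,0,0,1],[-6,0,0,0,0,0,1],[-12,0,0,0,0,0,1],[-18,0,0,0,0,0,1]]}}

```text
t: 3.15
tool_pos: [0.4244, 0.3773, 0.1866]
orientation: [-1.147, 1.251, 1.148]
force: [0.6, 0.4, -1.0]
opening: 0.0125
```

```bash
python3 -c "
from h import *
plan(.68,-.03,.2,92)"
```

```text
shift [ -1.34 -28.89 -38.44] turn [-6.8 -0.1 -0.1]
```

Request:
{"method": "jog_arm", "body": {"targets": [[-1.3,-28.9,-38.4,-6.8,0,0,1],[-1.3,-28.9,-38.4,-6.8,0,0,1],[-1.3,-28.9,-38.4,-6.8,0,0,1],[-1.3,-28.9,-38.4,-6.8,0,0,1],[-1.3,-28.9,-38.4,-6.8,0,0,1]]}}

```text
t: 3.78
tool_pos: [0.5914, 0.1111, 0.1945]
orientation: [-1.234, 1.195, 1.236]
force: [0.5, 0.4, -1.8]
opening: 0.0129
```

```bash
python3 -c "
from h import *
plan(.68,-.03,.2,92)"
```

```text
shift [ -0.56  -8.37 -14.41] turn [-0.  -0.1 -0.1]
```

Request:
{"method": "jog_arm", "body": {"targets": [[-0.6,-8.4,-14.4,0,0,0,1],[-0.6,-8.4,-14.4,0,0,0,1],[-0.6,-8.4,-14.4,0,0,0,1],[-0.6,-8.4,-14.4,0,0,0,1]]}}

```text
t: 4.28
tool_pos: [0.6809, -0.0335, 0.1994]
orientation: [-1.231, 1.199, 1.233]
force: [-0.1, 0.1, -2.9]
opening: 0.0124
```

```bash
python3 -c "
from h import *
s=robot.read_state(); print(s['tool_pos'],jawyaw(s))
c=cam('wrist','w2.png');cam('top','t2.png')"
```

```text
[ 0.68093279 -0.03350651  0.19937489] 91.7235130080677
```

View pics/w2.png

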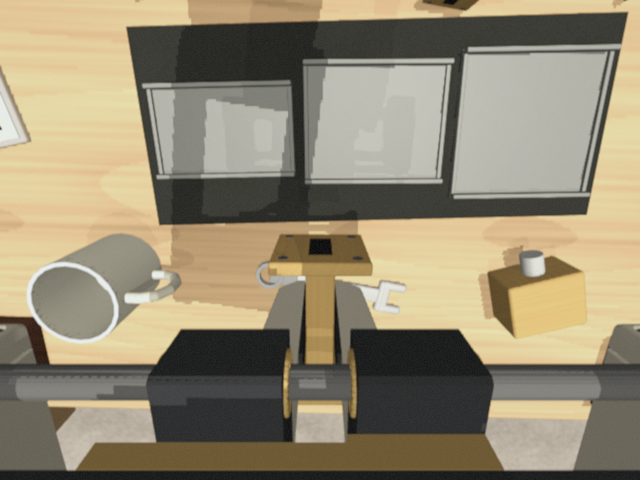

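```bash
python3 -c "
from h import *
im=cv2.imread('pics/w2.png')
cv2.imwrite('pics/w2z.png',cv2.resize(im[40:200,130:450],(800,400),interpolation=cv2.INTER_CUBIC))
cv2.imwrite('pics/w2y.png',cv2.resize(im[30:210,440:640],(600,540),interpolation=cv2.INTER_CUBIC))"
```

```text
(no output)
```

View pics/w2z.png

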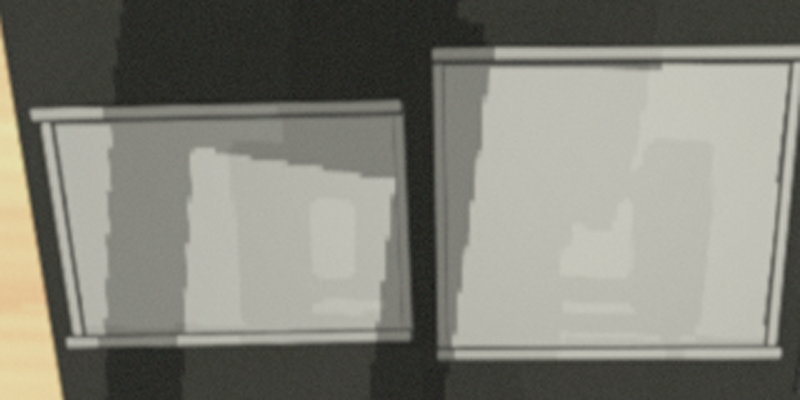

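View pics/w2y.png

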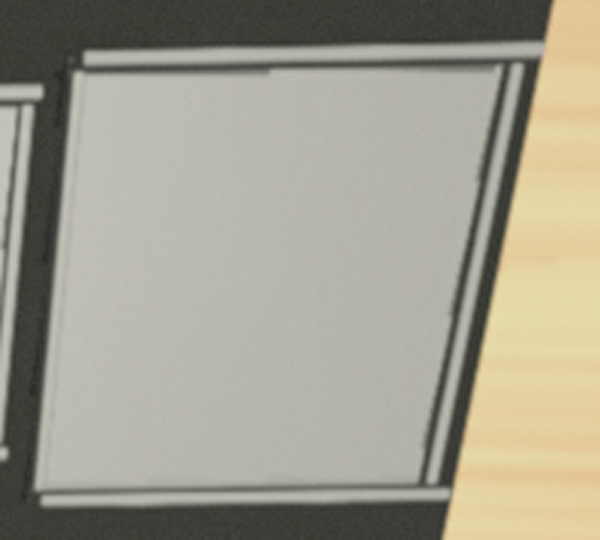

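Run:
```python
from h import *
c=cam('wrist')
def rep(n,pts,z):
    q=np.array([ray(c,u,v,z) for u,v in pts]); a=(q[2]+q[3]-q[0]-q[1])/2; b=(q[1]+q[2]-q[0]-q[3])/2
    print(n,np.round(q.mean(0)*1000,1),'Lx %.1f yaw %.1f'%(np.linalg.norm(a)*1000,np.degrees(np.arctan2(a[1],a[0]))),'Ly %.1f yaw %.1f'%(np.linalg.norm(b)*1000,np.degrees(np.arctan2(b[1],b[0]))))
A=lambda p:[(130+u/2.5,40+v/2.5) for u,v in p]
rep('t70',A([(30,109),(402,101),(411,341),(67,348)]),.016)
rep('t95',A([(432,48),(810,45),(782,359),(438,359)]),.016)
rep('t120',[(440+u/3,30+v/3) for u,v in [(83,52),(543,42),(451,499),(41,506)]],.016)
rep('mat',[(128,27),(627,13),(587,214),(160,224)],.002)
```

```text
t70 [ 600.2 -128.    16. ] Lx 88.1 yaw 2.9 Ly 138.0 yaw 93.1
t95 [588.3  20.5  16. ] Lx 113.3 yaw 2.6 Ly 137.7 yaw 92.1
t120 [585.1 170.2  16. ] Lx 137.8 yaw 3.4 Ly 137.7 yaw 93.0
mat [591.1  20.8   2. ] Lx 187.9 yaw 3.5 Ly 458.4 yaw 93.3
```

Run:
```python
from h import *
s=robot.read_state();print(s['tool_pos'])
c=cam('wrist')
im=cv2.cvtColor(c['frame'],cv2.COLOR_RGB2BGR)
cv2.imwrite('pics/w2h.png',cv2.resize(im[225:325,250:400],(600,400),interpolation=cv2.INTER_CUBIC))
for p in [(270,264),(372,264),(281,235),(362,235)]: print(ray(c,*p,s['tool_pos'][2]+.037),ray(c,*p,s['tool_pos'][2]-.005))
plan(.5990,-.103,.012,92.9)
```

```text
[ 0.67972101 -0.02930636  0.19980631]
[ 0.64793658 -0.05009992  0.23680631] [ 0.6645157  -0.05600865  0.19480631]
[ 0.64647849 -0.00939879  0.23680631] [ 0.66258566 -0.0021336   0.19480631]
[ 0.63569306 -0.0457371   0.23680631] [ 0.64830927 -0.0502337   0.19480631]
[ 0.63457077 -0.0142438   0.23680631] [ 0.64682372 -0.00854681  0.19480631]
shift [18.84  8.27 -7.12] turn [-0.9 -0.  -0.2]
```

View pics/w2h.png

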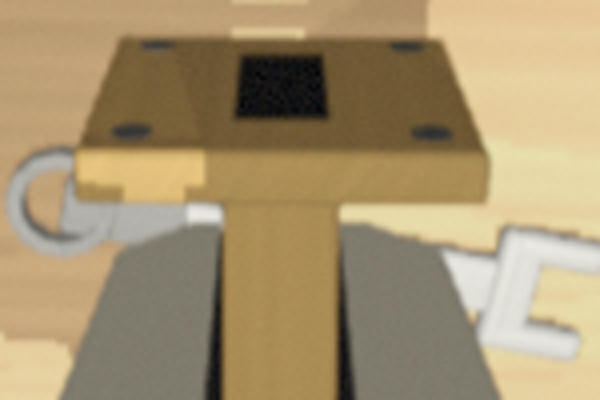

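Request:
{"method": "jog_arm", "body": {"targets": [[0,5,-4,-0.9,0,0,1],[2,8.5,-7.1,-0.9,0,0,1],[8,8.5,-7.1,-0.9,0,0,1],[13,8.5,-7.1,-0.9,0,0,1],[14,8.5,-7.1,-0.9,0,0,1]]}}

```text
t: 5.1
tool_pos: [0.5932, -0.1008, 0.0564]
orientation: [-1.242, 1.19, 1.256]
force: [-0.1, -0.5, -0.9]
opening: 0.0125
```

```bash
python3 -c "
from h import *
plan(.597,-.103,.0115,92.9)"
```

```text
shift [ 4.49 -0.41 -0.25] turn [ 0.1  0.1 -0.6]
```

Request:
{"method": "jog_arm", "body": {"targets": [[1,-0.4,-0.25,0,0,-0.6,1],[3,-0.4,-0.25,0,0,-0.6,1],[4.2,-0.4,-0.25,0,0,-0.6,1],[4.5,-0.4,-0.25,0,0,-0.6,1],[4.5,-0.4,-0.25,0,0,-0.6,1]]}}

```text
t: 5.72
tool_pos: [0.597, -0.1031, 0.0115]
orientation: [-1.246, 1.183, 1.248]
force: [-0.1, -0.3, -1.4]
opening: 0.0126
```

Request:
{"method": "jog_arm", "body": {"targets": [[0.15,0,0,0,0,0,1],[0.15,0,0,0,0,0,1],[0.15,0,0,0,0,0,0.7],[0.15,0,0,0,0,0,0.7],[0.15,0,0,0,0,0,0.7]]}}

```text
t: 6.35
tool_pos: [0.5972, -0.1031, 0.0102]
orientation: [-1.247, 1.182, 1.248]
force: [-0.4, -0.3, 0.2]
opening: 0.0276
```

Request:
{"method": "jog_arm", "body": {"targets": [[-2,0,0,0,0,0,0.65],[-8,0,0,0,0,0,0.6],[-14,0,0,0,0,0,0.4]]}}

```text
t: 6.72
tool_pos: [0.5968, -0.1033, 0.1529]
orientation: [-1.247, 1.182, 1.248]
force: [1.6, 0.4, 0.6]
opening: 0.0428
```

```bash
python3 -c "
from h import *
plan(.425,-.20,.2,92)
cam('wrist','w3.png'); cam('scene','s3.png')"
```

```text
shift [-4.73 17.66 -8.75] turn [1.  0.1 0. ]
```

View pics/s3.png

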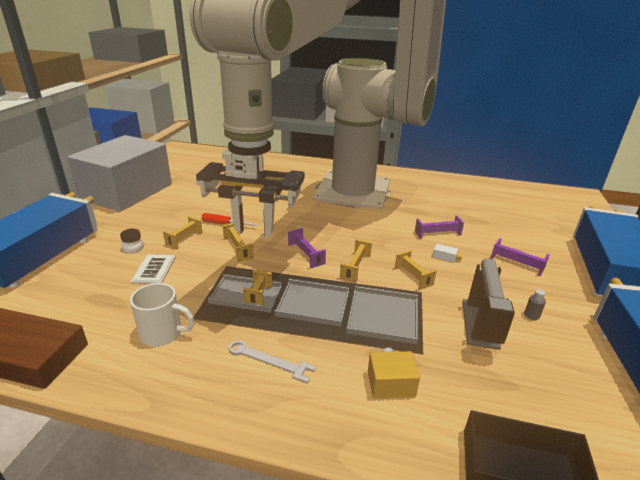

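Request:
{"method": "jog_arm", "body": {"targets": [[-4.7,17.5,-17,0,0,0,0.4],[-4.7,17.5,-17,0,0,0,0.4],[-4.7,17.5,-17,0,0,0,0.4],[-4.7,17.5,-17,0,0,0,0.4],[-4.7,17.5,-17,0,0,0,0.4]]}}

```text
t: 7.45
tool_pos: [0.4342, -0.287, 0.2089]
orientation: [-1.257, 1.178, 1.228]
force: [0.5, -0.4, -0.7]
opening: 0.0559
```

```bash
python3 -c "
from h import *
s=robot.read_state(); print(s['tool_pos'],jawyaw(s))
c=cam('wrist','w4.png')
im=cv2.imread('pics/w4.png')"
```

```text
[ 0.43420585 -0.28702909  0.20894906] 92.69189081191654
```

View pics/w4.png

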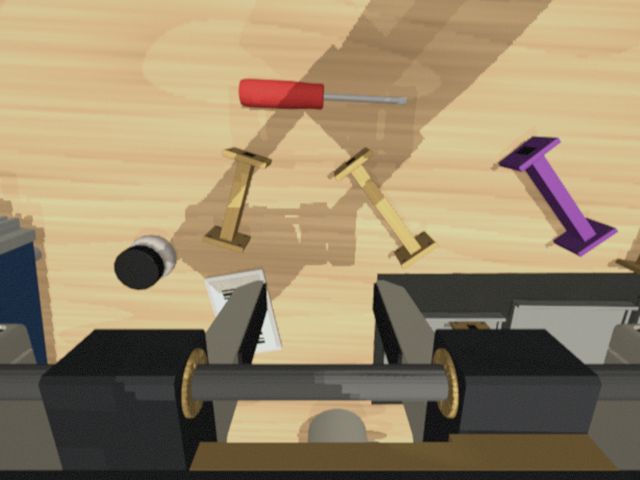

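```bash
python3 -c "
from h import *
im=cv2.imread('pics/w4.png')
cv2.imwrite('pics/w4z.png',cv2.resize(im[140:275,195:445],(800,432),interpolation=cv2.INTER_CUBIC))"
```

```text
(no output)
```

View pics/w4z.png

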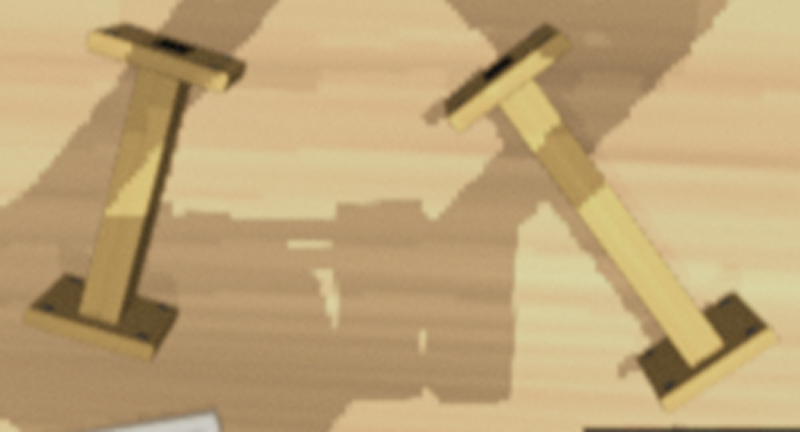

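```bash
cat >> h.py <<'E'
def sec(c,pts,off,sc,z=.042):
    q=np.array([ray(c,off[0]+(u+.5)/sc-.5,off[1]+(v+.5)/sc-.5,z) for u,v in pts]); a=(q[2]+q[3]-q[0]-q[1])/2; b=(q[1]+q[2]-q[0]-q[3])/2
    print('centre',np.round(q.mean(0)*1000,1),'L %.1f yaw %.1f'%(np.linalg.norm(a)*1000,np.degrees(np.arctan2(a[1],a[0]))),'W %.1f yaw %.1f'%(np.linalg.norm(b)*1000,np.degrees(np.arctan2(b[1],b[0]))))
E
python3 - <<'E'
from h import *
c=cam('wrist')
print(robot.read_state()['tool_pos'])
sec(c,[(95,42),(230,82),(157,350),(27,318)],(195,140),3.2)
sec(c,[(453,121),(566,42),(775,333),(665,402)],(195,140),3.2)
E
```

```text
[ 0.4359071  -0.2839176   0.20720449]
centre [ 426.4 -369.7   42. ] L 88.5 yaw -15.6 W 40.9 yaw 77.2
centre [ 427.3 -219.8   42. ] L 113.2 yaw 40.7 W 39.9 yaw 128.2
```

```bash
cat >> h.py <<'E'
import pickle
_cam=cam
def cam(name,fn=None):
    c=_cam(name,fn)
    if fn: pickle.dump(c,open('pics/'+fn+'.pkl','wb'))
    return c
def load(fn): return pickle.load(open('pics/'+fn+'.pkl','rb'))
def crop(fn,x0,y0,x1,y1,sc):
    im=cv2.imread('pics/'+fn)[y0:y1,x0:x1]; cv2.imwrite('pics/z_'+fn,cv2.resize(im,None,fx=sc,fy=sc,interpolation=cv2.INTER_CUBIC))
E
python3 - <<'E'
from h import *
print(robot.read_state()['tool_pos'])
c=cam('wrist','w5.png')
crop('w5.png',195,140,445,275,3.2)
E
```

```text
[ 0.4359071  -0.2839176   0.20720449]
```

View pics/z_w5.png

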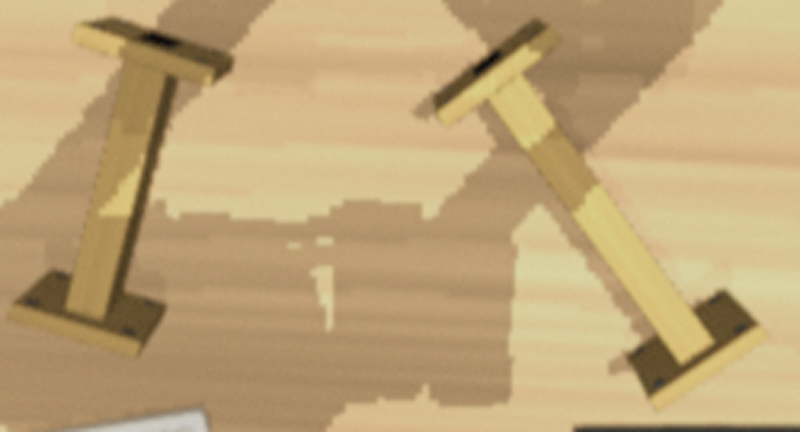

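Run:
```python
from h import *
c=load('w5.png')
print(robot.read_state()['tool_pos'])
sec(c,[(80,38),(216,78),(142,347),(12,314)],(195,140),3.2)
sec(c,[(441,117),(554,38),(762,330),(653,400)],(195,140),3.2)
plan(.425,-.374,.006,75.5)
```

```text
[ 0.43625869 -0.28310227  0.20663506]
centre [ 425.9 -372.5   42. ] L 88.4 yaw -15.7 W 40.9 yaw 77.1
centre [ 426.7 -222.3   42. ] L 112.9 yaw 40.5 W 39.8 yaw 128.6
shift [20.06  1.92 -8.96] turn [17.5 -0.   0.9]
```

Request:
{"method": "jog_arm", "body": {"targets": [[2,1.9,-5,9,0,0,0.4],[4,1.9,-8.8,17.5,0,0.9,0.4],[10,1.9,-8.8,17.5,0,0.9,0.4],[15,1.9,-8.8,17.5,0,0.9,0.4],[16,1.9,-8.8,17.5,0,0.9,0.4]]}}

```text
t: 8.22
tool_pos: [0.423, -0.3682, 0.0419]
orientation: [-1.016, 1.318, 1.029]
force: [0.4, 0.3, -0.5]
opening: 0.0555
```

```bash
python3 -c "
from h import *
plan(.426,-.3725,.006,75.3)"
```

```text
shift [ 3.59 -0.42 -0.36] turn [ 0.3  0.3 -0.4]
```

Request:
{"method": "jog_arm", "body": {"targets": [[1.5,-0.4,-0.36,0,0,0,0.4],[3.4,-0.4,-0.36,0,0,0,0.4],[3.5,-0.4,-0.36,0,0,0,1],[3.5,-0.4,-0.36,0,0,0,1],[3.5,-0.4,-0.36,0,0,0,1]]}}

```text
t: 8.85
tool_pos: [0.4265, -0.3732, 0.0081]
orientation: [-1.017, 1.318, 1.027]
force: [-0.3, -0.7, -0.0]
opening: 0.0305
```

Request:
{"method": "jog_arm", "body": {"targets": [[0,0,0,0,0,0,1],[0,0,0,0,0,0,1],[0,0,0,0,0,0,1],[-5,0,0,0,0,0,1],[-10,0,0,0,0,0,1]]}}

```text
t: 9.48
tool_pos: [0.426, -0.3727, 0.108]
orientation: [-1.015, 1.318, 1.03]
force: [0.2, -0.2, -0.7]
opening: 0.0127
```

```bash
python3 -c "
from h import *
s=robot.read_state();print(s['tool_pos'])
plan(.588,-.012,.12,92.9)
c=cam('wrist','w6.png')"
```

```text
[ 0.42598937 -0.37271599  0.10800441]
shift [-1.05 -6.73 38.97] turn [-17.3   0.3  -0.4]
```

View pics/w6.png

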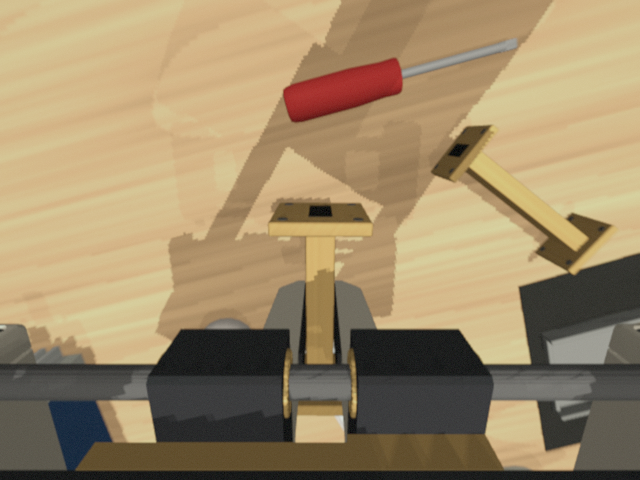

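```bash
cat >> h.py <<'E'
def held(fn,s,L,below,pts):
    """pts: pixels on the top edge of the inward outer face; below: TCP height over section bottom"""
    c=load(fn); T=Ro.from_rotvec(s['orientation']).as_matrix()
    for p in pts:
        X=ray(c,*p,s['tool_pos'][2]+.042-below); d=T.T@(X-s['tool_pos'])*1000
        print('tool',np.round(d,1),'centre off along tool y (mm)',round(d[1]-L/2,1))
E
python3 - <<'E'
from h import *
s=robot.read_state()
held('w6.png',s,95,.0075,[(270,222),(320,222),(371,222)])
E
```

```text
tool [-34.6  55.2 -16. ] centre off along tool y (mm) 7.7
tool [-34.6  55.2   2.4] centre off along tool y (mm) 7.7
tool [-34.7  55.2  21.1] centre off along tool y (mm) 7.7
```

Run:
```python
from h import *
s=robot.read_state(); print(s['tool_pos'])
s['tool_pos']=np.array([.42599,-.37272,.108])
held('w6.png',s,95,.0075,[(270,222),(320,222),(371,222)])
plan(.588,-.012,.12,92.9)
```

```text
[ 0.42929341 -0.37613534  0.11678568]
tool [-34.6  49.  -19.7] centre off along tool y (mm) 1.5
tool [-34.6  48.9  -0.1] centre off along tool y (mm) 1.4
tool [-34.6  48.9  20. ] centre off along tool y (mm) 1.4
shift [-0.35 -6.33 39.21] turn [-17.3  -0.1   0.1]
```

Request:
{"method": "jog_arm", "body": {"targets": [[-0.3,-6.3,39.2,-17.3,0,0,1],[-0.3,-6.3,39.2,-17.3,0,0,1],[-0.3,-6.3,39.2,-17.3,0,0,1],[-0.3,-6.3,39.2,-17.3,0,0,1],[-0.3,-6.3,39.2,-17.3,0,0,1]]}}

```text
t: 10.15
tool_pos: [0.5541, -0.0862, 0.1168]
orientation: [-1.249, 1.185, 1.244]
force: [1.0, -0.5, -0.7]
opening: 0.0125
```

```bash
python3 -c "
from h import *
plan(.5905,-.0115,.12,92.9)"
```

```text
shift [-0.32 -4.02  7.28] turn [ 0.  -0.1  0.1]
```

Request:
{"method": "jog_arm", "body": {"targets": [[0,-4,7.3,0,0,0,1],[0,-4,7.3,0,0,0,1],[2,-4,7.3,0,0,0,1],[5,-4,7.3,0,0,0,1],[6.5,-4,7.3,0,0,0,1]]}}

```text
t: 10.78
tool_pos: [0.5878, -0.0129, 0.0482]
orientation: [-1.245, 1.189, 1.247]
force: [-0.7, 0.2, -0.4]
opening: 0.0126
```

```bash
python3 -c "
from h import *
plan(.5905,-.0115,.013,92.9)"
```

```text
shift [ 3.52 -0.29  0.13] turn [-0.1 -0.1 -0.2]
```

Request:
{"method": "jog_arm", "body": {"targets": [[0.5,-0.3,0.13,0,0,0,1],[2.5,-0.3,0.13,0,0,0,1],[3.4,-0.3,0.13,0,0,0,1],[3.5,-0.3,0.13,0,0,0,1],[3.6,-0.3,0.13,0,0,0,1]]}}

```text
t: 11.4
tool_pos: [0.5908, -0.0117, 0.0132]
orientation: [-1.245, 1.189, 1.247]
force: [-8.4, -1.0, 13.0]
opening: 0.0122
```

Request:
{"method": "jog_arm", "body": {"targets": [[0.05,0,0,0,0,0,1],[0.1,0,0,0,0,0,0.7],[0.1,0,0,0,0,0,0.7],[0.1,0,0,0,0,0,0.7]]}}

```text
t: 11.9
tool_pos: [0.5909, -0.0116, 0.0122]
orientation: [-1.246, 1.189, 1.247]
force: [-0.8, 0.6, -0.4]
opening: 0.0272
```

Request:
{"method": "jog_arm", "body": {"targets": [[-2,0,0,0,0,0,0.65],[-8,0,0,0,0,0,0.6],[-14,0,0,0,0,0,0.4],[-18,-4,0,0,0,0,0.4],[-18,-9,0,0,0,0,0.4]]}}

```text
t: 12.52
tool_pos: [0.6852, -0.0071, 0.2009]
orientation: [-1.252, 1.181, 1.237]
force: [1.1, 0.1, -0.3]
opening: 0.0557
```

```bash
python3 -c "
from h import *
cam('wrist');cam('wrist')
c=cam('wrist','w7.png');cam('scene','s7.png');crop('s7.png',180,220,440,370,3)
print(robot.read_state()['tool_pos'])"
```

```text
[ 0.68127069 -0.00677274  0.19173774]
```

View pics/w7.png

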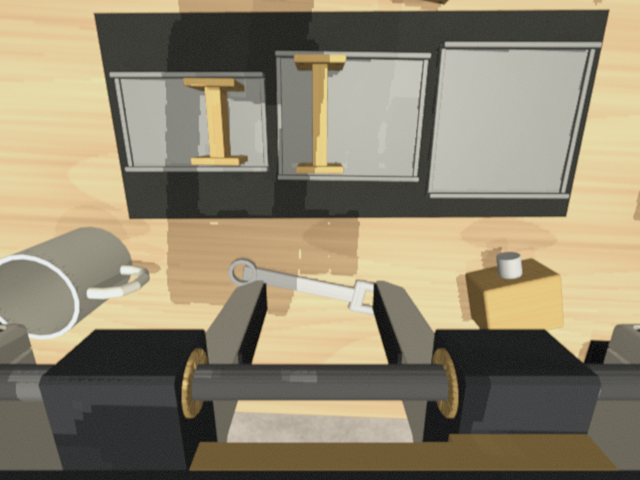

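View pics/z_s7.png

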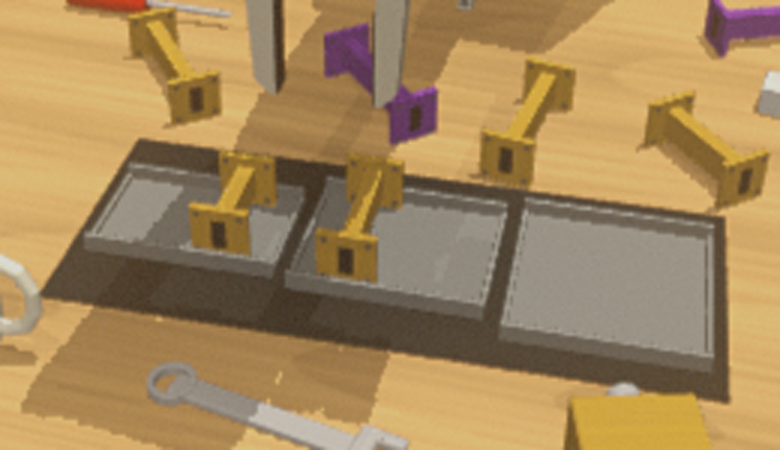

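```bash
python3 -c "
from h import *
crop('w7.png',170,40,370,190,4)"
```

```text
(no output)
```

View pics/z_w7.png

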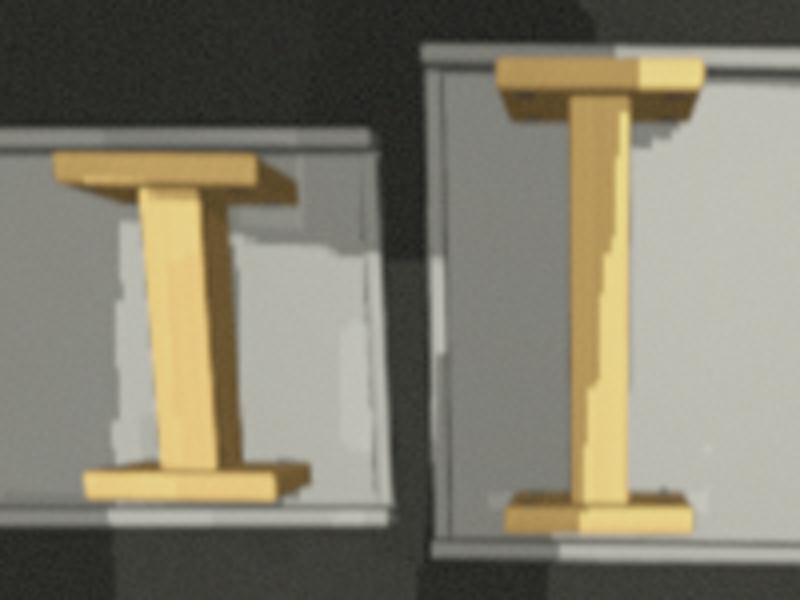

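Run:
```python
from h import *
c=load('w7.png')
sec(c,[(497,73),(704,73),(692,519),(505,519)],(170,40),4,.047)
sec(c,[(53,168),(256,168),(277,486),(84,486)],(170,40),4,.047)
sec(c,[(421,43),(1010,52),(970,560),(431,556)],(170,40),4,.016)
print(ray(c,320,100,.03))
```

```text
centre [589.1 -12.   47. ] L 88.7 yaw 2.6 W 41.5 yaw 92.9
centre [ 599.  -103.3   47. ] L 64.0 yaw 2.6 W 42.1 yaw 92.9
centre [588.8  13.1  16. ] L 112.0 yaw 2.4 W 130.9 yaw 92.3
[ 0.57510557 -0.01228322  0.03      ]
```

Run:
```python
from h import *
print(np.degrees(robot.read_state()['q']).round(1))
plan(.427,-.222,.16,-50)
```

```text
[ -4.8  21.   72.4  -0.1  86.9 -97.7]
shift [  3.31  26.45 -20.23] turn [142.8  -0.3   0. ]
```

Request:
{"method": "jog_arm", "body": {"targets": [[3.3,26.5,-20.2,142,0,0,0.4],[3.3,26.5,-20.2,142,0,0,0.4],[3.3,26.5,-20.2,142,0,0,0.4],[3.3,26.5,-20.2,142,0,0,0.4],[3.3,26.5,-20.2,142,0,0,0.4]]}}

```text
t: 13.35
tool_pos: [0.4411, -0.2081, 0.1631]
orientation: [-0.532, 1.508, 0.528]
force: [-0.1, -1.6, -0.7]
opening: 0.0556
```

Run:
```python
from h import *
plan(.427,-.222,.16,-50)
```

```text
shift [ 0.32 -0.2  -1.97] turn [88.8 -0.1  0.2]
```

Request:
{"method": "jog_arm", "body": {"targets": [[0.3,-0.2,-2,88.8,0,0,0.4],[0.3,-0.2,-2,88.8,0,0,0.4],[0.3,-0.2,-2,88.8,0,0,0.4],[0.3,-0.2,-2,88.8,0,0,0.4],[0.3,-0.2,-2,88.8,0,0,0.4]]}}

```text
t: 13.98
tool_pos: [0.4258, -0.2218, 0.1611]
orientation: [0.202, 1.562, -0.208]
force: [-0.1, 0.5, -0.3]
opening: 0.0557
```

Run:
```python
from h import *
plan(.427,-.222,.16,-50)
```

```text
shift [0.11 0.01 0.12] turn [35.   0.1  0.2]
```

Request:
{"method": "jog_arm", "body": {"targets": [[0,0,0,35,0,0,0.4],[0,0,0,35,0,0,0.4],[0,0,0,35,0,0,0.4],[0,0,0,35,0,0,0.4],[0,0,0,35,0,0,0.4]]}}

```text
t: 14.6
tool_pos: [0.4252, -0.2215, 0.162]
orientation: [0.677, 1.459, -0.683]
force: [0.7, -0.1, -0.4]
opening: 0.0558
```

Run:
```python
from h import *
plan(.427,-.222,.006,-50)
cam('wrist','w8.png')
crop('w8.png',220,150,420,300,4)
```

```text
shift [15.6   0.14  0.1 ] turn [0.1 0.2 0.1]
```

View pics/w8.png

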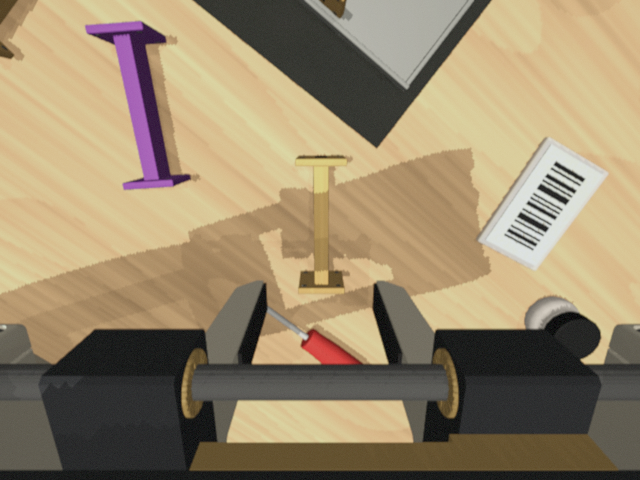

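Run:
```python
from h import *
c=load('w8.png')
sec(c,[(296,161),(347,161),(344,290),(298,290)],(0,0),1)
```

```text
centre [ 428.  -221.7   42. ] L 114.3 yaw -140.0 W 41.4 yaw -50.0
```

Request:
{"method": "jog_arm", "body": {"targets": [[5,0.2,0,0,0,0,0.4],[10,0.2,0.05,0,0,0,0.4],[14,0.2,0.05,0,0,0,0.4],[15.6,0.2,0.05,0,0,0,0.4],[15.6,0.2,0.05,0,0,0,0.4]]}}

```text
t: 15.28
tool_pos: [0.4266, -0.2209, 0.0056]
orientation: [0.676, 1.462, -0.682]
force: [-0.2, 0.5, 0.2]
opening: 0.0558
```

Request:
{"method": "jog_arm", "body": {"targets": [[0,0,0,0,0,0,1],[0,0,0,0,0,0,1],[0,0,0,0,0,0,1],[0,0,0,0,0,0,1],[0,0,0,0,0,0,1]]}}

```text
t: 15.9
tool_pos: [0.4268, -0.2211, 0.0058]
orientation: [0.676, 1.461, -0.682]
force: [-0.8, 0.0, 1.7]
opening: 0.0123
```

Request:
{"method": "jog_arm", "body": {"targets": [[0,0,0,0,0,0,1],[-4,0,0,0,0,0,1],[-8,0,0,0,0,0,1],[-12,0,0,0,0,0,1]]}}

```text
t: 16.4
tool_pos: [0.4264, -0.2203, 0.1265]
orientation: [0.677, 1.462, -0.682]
force: [0.3, -1.5, -1.9]
opening: 0.0125
```

Run:
```python
from h import *
print(robot.read_state()['tool_pos'])
plan(.5867,.1382,.13,-87.1)
```

```text
[ 0.42638497 -0.2202769   0.12652156]
shift [ -0.48  35.37 -17.06] turn [37.3  0.1  0.2]
```

Request:
{"method": "jog_arm", "body": {"targets": [[-0.5,35.4,-17,37.3,0,0,1],[-0.5,35.4,-17,37.3,0,0,1],[-0.5,35.4,-17,37.3,0,0,1],[-0.5,35.4,-17,37.3,0,0,1],[-0.5,35.4,-17,37.3,0,0,1]]}}

```text
t: 17.02
tool_pos: [0.5447, 0.0423, 0.1287]
orientation: [1.171, 1.23, -1.178]
force: [1.3, -0.2, -0.6]
opening: 0.0125
```

Run:
```python
from h import *
plan(.586,.1382,.11,-87.1)
```

```text
shift [ 1.83  4.58 -9.39] turn [-0.2  0.2  0.1]
```

Request:
{"method": "jog_arm", "body": {"targets": [[0.5,4.6,-9.4,0,0,0,1],[0.5,4.6,-9.4,0,0,0,1],[2,4.6,-9.4,0,0,0,1],[5,4.6,-9.4,0,0,0,1],[8,4.6,-9.4,0,0,0,1]]}}

```text
t: 17.65
tool_pos: [0.5853, 0.1372, 0.0467]
orientation: [1.17, 1.231, -1.179]
force: [0.4, 0.3, -0.8]
opening: 0.0125
```

Run:
```python
from h import *
plan(.586,.1382,.0115,-87.1)
```

```text
shift [ 3.52  0.09 -0.11] turn [-0.2  0.2  0.2]
```

Request:
{"method": "jog_arm", "body": {"targets": [[1,0.1,-0.1,0,0,0,1],[2.5,0.1,-0.1,0,0,0,1],[3.4,0.1,-0.1,0,0,0,1],[3.55,0.1,-0.1,0,0,0,1],[3.55,0.1,-0.1,0,0,0,1]]}}

```text
t: 18.27
tool_pos: [0.5866, 0.1382, 0.0118]
orientation: [1.171, 1.23, -1.178]
force: [0.1, 0.3, -1.4]
opening: 0.0126
```

Request:
{"method": "jog_arm", "body": {"targets": [[0.05,0,0,0,0,0,1],[0.1,0,0,0,0,0,0.7],[0.1,0,0,0,0,0,0.7],[0.1,0,0,0,0,0,0.7]]}}

```text
t: 18.77
tool_pos: [0.5868, 0.1382, 0.0111]
orientation: [1.171, 1.23, -1.178]
force: [0.8, 0.5, -0.0]
opening: 0.0276
```

Request:
{"method": "jog_arm", "body": {"targets": [[-2,0,0,0,0,0,0.65],[-8,0,0,0,0,0,0.6],[-14,-4,0,0,0,0,0.4],[-18,-9,0,0,0,0,0.4]]}}

```text
t: 19.27
tool_pos: [0.5059, 0.1351, 0.1886]
orientation: [1.174, 1.227, -1.174]
force: [0.8, -0.8, 1.0]
opening: 0.0524
```

Run:
```python
from h import *
for i in range(3):cam('wrist')
cam('wrist','w9.png'); print(robot.read_state()['tool_pos'])
plan(.425,.095,.18,-97.5)
```

```text
[0.5061993  0.13530199 0.18722526]
shift [ 0.7  -8.3   3.64] turn [10.2  0.1 -0.2]
```

View pics/w9.png

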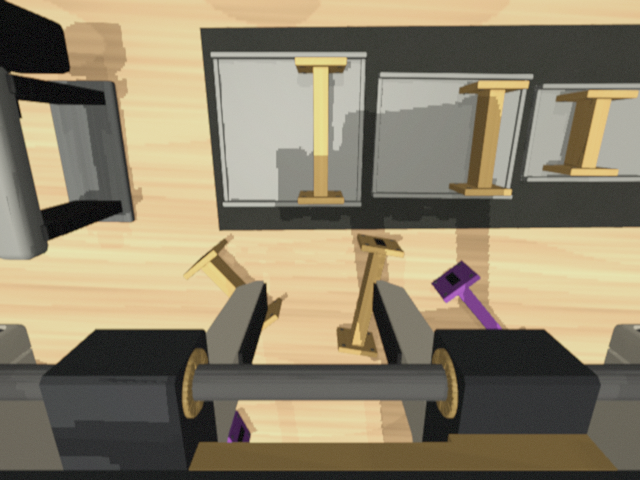

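Run:
```python
from h import *
c=load('w9.png')
crop('w9.png',200,40,380,220,3.3)
```

```text
(no output)
```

View pics/z_w9.png

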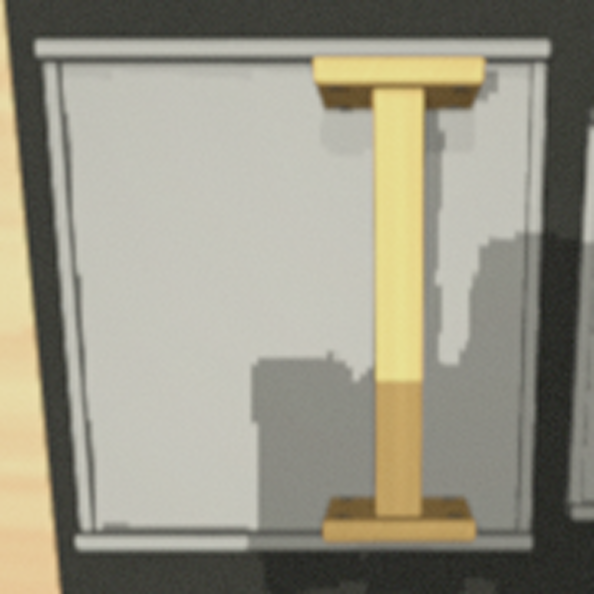

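Request:
{"method": "jog_arm", "body": {"targets": [[0.5,-8.3,3.6,10,0,0,0.4],[0.5,-8.3,3.6,10,0,0,0.4],[0.5,-8.3,3.6,10,0,0,0.4],[0.5,-8.3,3.6,10,0,0,0.4]]}}

```text
t: 19.98
tool_pos: [0.4259, 0.0955, 0.1819]
orientation: [1.302, 1.142, -1.301]
force: [0.6, 0.1, 0.9]
opening: 0.0558
```

Run:
```python
from h import *
cam('wrist');cam('wrist')
cam('wrist','w10.png'); print(robot.read_state()['tool_pos'])
```

```text
[0.42577177 0.09566737 0.18205608]
```

View pics/w10.png

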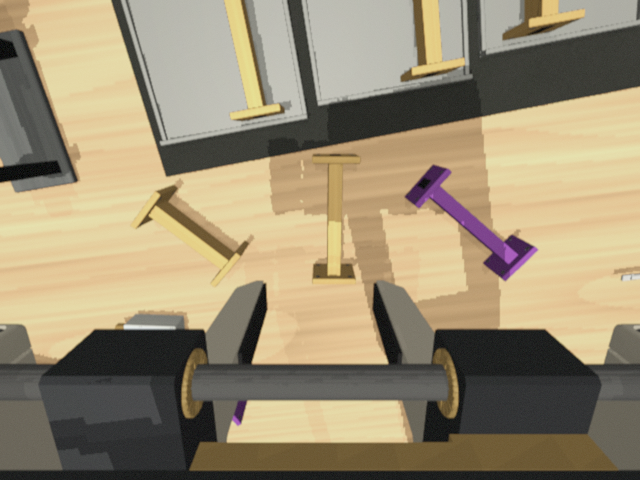

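Run:
```python
from h import *
sec(load('w9.png'),[(313,72),(485,71),(475,530),(323,531)],(200,40),3.3,.047)
crop('w10.png',300,145,380,295,5)
c=load('w10.png')
sec(c,[(313,159),(360,159),(355,279),(313,279)],(0,0),1)
```

```text
centre [587.1 137.9  47. ] L 113.3 yaw -177.2 W 41.7 yaw -86.9
centre [428.   80.4  42. ] L 112.2 yaw 172.4 W 40.4 yaw -97.3
```

View pics/z_w10.png

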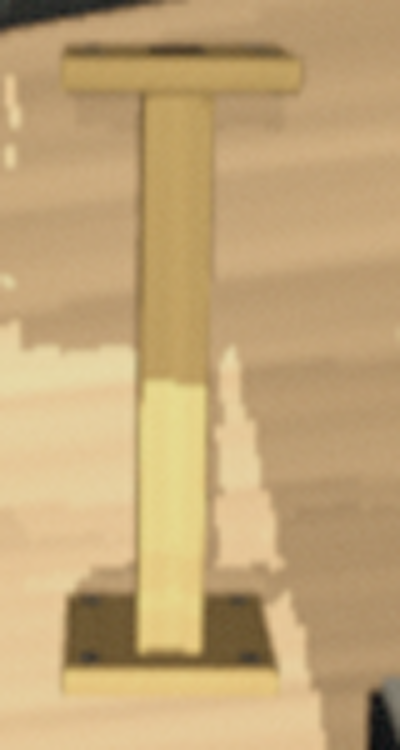

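Run:
```python
from h import *
c=load('w10.png')
sec(c,[(62,74),(301,74),(278,680),(64,681)],(300,145),5)
plan(.4285,.081,.006,-98)
```

```text
centre [427.   80.8  42. ] L 113.6 yaw 172.5 W 41.1 yaw -97.2
shift [17.61  0.39  1.38] turn [ 0.7  0.1 -0.2]
```

Request:
{"method": "jog_arm", "body": {"targets": [[4,0.3,1.4,0.3,0,0,0.4],[10,0.3,1.4,0.3,0,0,0.4],[15,0.3,1.4,0.3,0,0,0.4],[17.6,0.3,1.4,0.3,0,0,0.4],[17.6,0.3,1.4,0.3,0,0,0.4]]}}

```text
t: 20.75
tool_pos: [0.4256, 0.081, 0.0039]
orientation: [1.303, 1.143, -1.308]
force: [-0.2, 0.1, 1.1]
opening: 0.0559
```

Request:
{"method": "jog_arm", "body": {"targets": [[0,0,0,0,0,0,1],[0,0,0,0,0,0,1],[0,0,0,0,0,0,1],[0,0,0,0,0,0,1],[0,0,0,0,0,0,1]]}}

```text
t: 21.38
tool_pos: [0.4259, 0.081, 0.0043]
orientation: [1.303, 1.142, -1.308]
force: [-1.2, 0.3, 3.1]
opening: 0.0122
```

Request:
{"method": "jog_arm", "body": {"targets": [[0,0,0,0,0,0,1],[-4,0,0,0,0,0,1],[-8,0,0,0,0,0,1],[-11,0,0,0,0,0,1]]}}

```text
t: 21.88
tool_pos: [0.4261, 0.0813, 0.1157]
orientation: [1.303, 1.142, -1.307]
force: [-0.1, -0.2, -3.0]
opening: 0.0125
```

Run:
```python
from h import *
print(robot.read_state()['tool_pos'])
plan(.5835,.2022,.12,-87.1)
```

```text
[0.42611785 0.08131258 0.1156629 ]
shift [ -0.48  14.01 -14.05] turn [-10.5   0.2   0. ]
```

Request:
{"method": "jog_arm", "body": {"targets": [[-0.5,13.9,-14,-10.5,0,0,1],[-0.5,13.9,-14,-10.5,0,0,1],[-0.5,13.9,-14,-10.5,0,0,1],[-0.5,13.9,-14,-10.5,0,0,1],[1,13.9,-14,-10.5,0,0,1]]}}

```text
t: 22.5
tool_pos: [0.583, 0.2021, 0.1051]
orientation: [1.169, 1.231, -1.172]
force: [0.2, -0.6, -1.8]
opening: 0.0125
```

Run:
```python
from h import *
plan(.5825,.2022,.010,-87.1)
```

```text
shift [ 9.51 -0.05 -0.04] turn [ 0.1  0.2 -0. ]
```

Request:
{"method": "jog_arm", "body": {"targets": [[3,0,0,0,0,0,1],[6,0,0,0,0,0,1],[8.5,0,0,0,0,0,1],[9.4,0,0,0,0,0,1],[9.5,0,0,0,0,0,1]]}}

```text
t: 23.12
tool_pos: [0.5821, 0.201, 0.0101]
orientation: [1.169, 1.231, -1.173]
force: [-0.2, -0.0, -1.2]
opening: 0.0124
```

Request:
{"method": "jog_arm", "body": {"targets": [[0.05,0,0,0,0,0,1],[0.1,0,0,0,0,0,0.7],[0.1,0,0,0,0,0,0.7],[0.1,0,0,0,0,0,0.7]]}}

```text
t: 23.62
tool_pos: [0.5824, 0.2011, 0.0095]
orientation: [1.169, 1.231, -1.173]
force: [0.2, -0.1, 0.3]
opening: 0.0275
```

Request:
{"method": "jog_arm", "body": {"targets": [[-2,0,0,0,0,0,0.65],[-8,0,0,0,0,0,0.6],[-14,-4,0,0,0,0,0.4],[-18,-9,0,0,0,0,0.4]]}}

```text
t: 24.12
tool_pos: [0.5013, 0.1976, 0.187]
orientation: [1.173, 1.228, -1.169]
force: [-0.1, 0.4, 0.9]
opening: 0.0519
```

Run:
```python
from h import *
for i in range(3):cam('wrist')
cam('wrist','w11.png'); print(robot.read_state()['tool_pos'])
plan(.425,.217,.18,-49)
```

```text
[0.50145908 0.1978699  0.18554271]
shift [ 0.51 -7.54 -2.31] turn [-38.    0.2  -0.3]
```

View pics/w11.png

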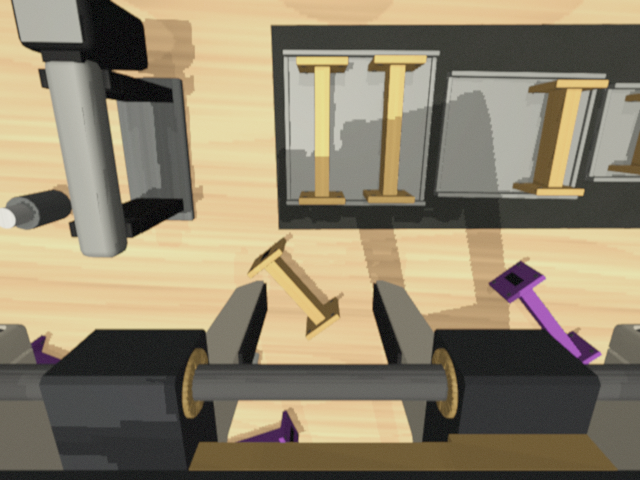

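Request:
{"method": "jog_arm", "body": {"targets": [[0.5,-7.5,-2.3,-38,0,0,0.4],[0.5,-7.5,-2.3,-38,0,0,0.4],[0.5,-7.5,-2.3,-38,0,0,0.4],[0.5,-7.5,-2.3,-38,0,0,0.4],[0.5,-7.5,-2.3,-38,0,0,0.4]]}}

```text
t: 24.95
tool_pos: [0.4253, 0.2167, 0.179]
orientation: [0.668, 1.461, -0.669]
force: [-0.3, 0.2, 0.2]
opening: 0.0559
```

Run:
```python
from h import *
cam('wrist');cam('wrist')
cam('wrist','w12.png'); print(robot.read_state()['tool_pos'])
crop('w12.png',240,130,440,280,4)
```

```text
[0.42540293 0.21676905 0.17946314]
```

View pics/z_w12.png

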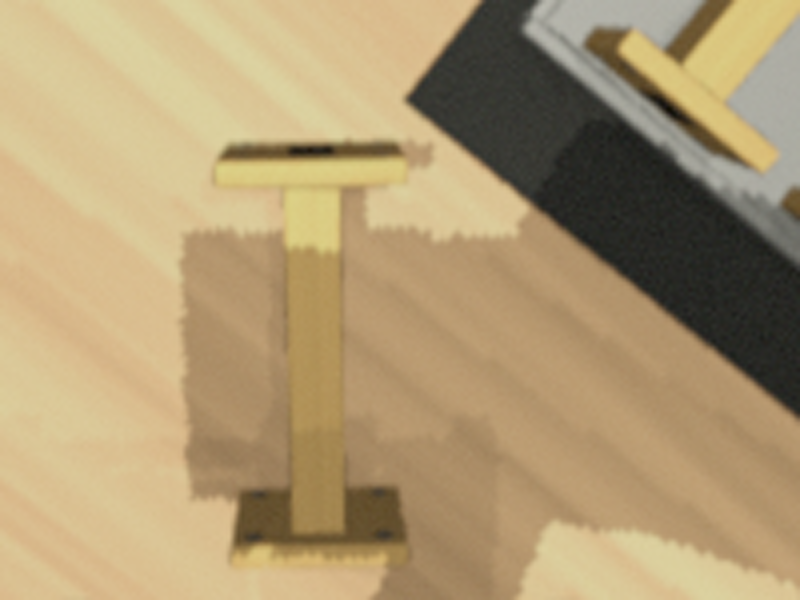

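Run:
```python
from h import *
sec(load('w12.png'),[(215,171),(406,171),(408,553),(231,555)],(240,130),4)
plan(.426,.2195,.007,-48.5)
```

```text
centre [428.3 219.7  42. ] L 88.9 yaw -137.9 W 41.4 yaw -48.9
shift [17.25  0.19 -0.24] turn [-0.7  0.2 -0.1]
```

Request:
{"method": "jog_arm", "body": {"targets": [[4,0.35,-0.1,-0.7,0,0,0.4],[10,0.35,-0.1,-0.7,0,0,0.4],[15,0.35,-0.1,-0.7,0,0,0.4],[17,0.35,-0.1,-0.7,0,0,0.4],[17.1,0.35,-0.1,-0.7,0,0,0.4]]}}

```text
t: 25.72
tool_pos: [0.4263, 0.2186, 0.0064]
orientation: [0.659, 1.466, -0.664]
force: [-0.2, -0.0, 0.3]
opening: 0.0558
```

Request:
{"method": "jog_arm", "body": {"targets": [[0,0,0,0,0,0,1],[0,0,0,0,0,0,1],[0,0,0,0,0,0,1],[0,0,0,0,0,0,1],[0,0,0,0,0,0,1]]}}

```text
t: 26.35
tool_pos: [0.4266, 0.2187, 0.0067]
orientation: [0.659, 1.466, -0.664]
force: [0.4, 0.2, 2.8]
opening: 0.0129
```

Request:
{"method": "jog_arm", "body": {"targets": [[0,0,0,0,0,0,1],[-4,0,0,0,0,0,1],[-8,0,0,0,0,0,1],[-12,0,0,0,0,0,1]]}}

```text
t: 26.85
tool_pos: [0.426, 0.2189, 0.1274]
orientation: [0.659, 1.466, -0.665]
force: [-0.1, -0.2, -1.5]
opening: 0.0128
```

Run:
```python
from h import *
print(robot.read_state()['tool_pos'])
plan(.5867,.0525,.12,-87.1)
```

```text
[0.42596238 0.21894873 0.12744969]
shift [ 0.8   1.03 23.11] turn [38.6  0.2  0.1]
```

Request:
{"method": "jog_arm", "body": {"targets": [[0,0.9,23.1,38.6,0,0,1],[0,0.9,23.1,38.6,0,0,1],[0,0.9,23.1,38.6,0,0,1],[0,0.9,23.1,38.6,0,0,1],[0,0.9,23.1,38.6,0,0,1]]}}

```text
t: 27.48
tool_pos: [0.5868, 0.0491, 0.1273]
orientation: [1.172, 1.228, -1.179]
force: [-1.2, 1.2, -1.6]
opening: 0.0125
```

Run:
```python
from h import *
plan(.585,.0525,.0125,-87.1)
```

```text
shift [11.48 -0.15 -0.4 ] turn [-0.3  0.3  0.1]
```

Request:
{"method": "jog_arm", "body": {"targets": [[3,-0.1,-0.4,0,0,0,1],[7,-0.1,-0.4,0,0,0,1],[10,-0.1,-0.4,0,0,0,1],[11.4,-0.1,-0.4,0,0,0,1],[11.5,-0.1,-0.4,0,0,0,1]]}}

```text
t: 28.1
tool_pos: [0.5851, 0.0532, 0.0121]
orientation: [1.171, 1.229, -1.178]
force: [0.6, 0.6, -0.7]
opening: 0.0124
```

Request:
{"method": "jog_arm", "body": {"targets": [[0.05,0,0,0,0,0,1],[0.1,0,0,0,0,0,0.7],[0.1,0,0,0,0,0,0.7],[0.1,0,0,0,0,0,0.7]]}}

```text
t: 28.6
tool_pos: [0.5854, 0.0531, 0.0116]
orientation: [1.171, 1.228, -1.178]
force: [0.9, -0.8, -0.5]
opening: 0.0275
```

Request:
{"method": "jog_arm", "body": {"targets": [[-2,0,0,0,0,0,0.65],[-8,0,0,0,0,0,0.6],[-14,-2,0,0,0,0,0.4],[-20,-6,0,0,0,0,0.4],[-22,-9,0,0,0,0,0.4]]}}

```text
t: 29.22
tool_pos: [0.4963, 0.0499, 0.2371]
orientation: [1.174, 1.223, -1.173]
force: [0.5, 0.9, 0.1]
opening: 0.0553
```

Run:
```python
from h import *
for i in range(3):cam('wrist')
cam('wrist','w13.png'); cam('top','t13.png');print(robot.read_state()['tool_pos'])
crop('t13.png',150,120,490,340,2.35)
```

```text
[0.49601227 0.04990572 0.2320875 ]
```

View pics/w13.png

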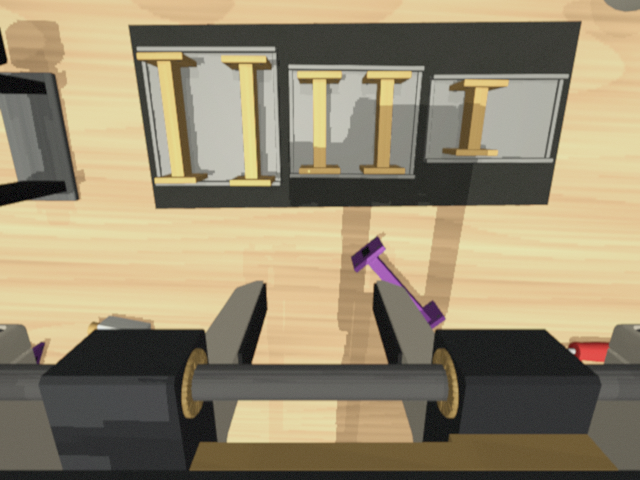

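View pics/z_t13.png

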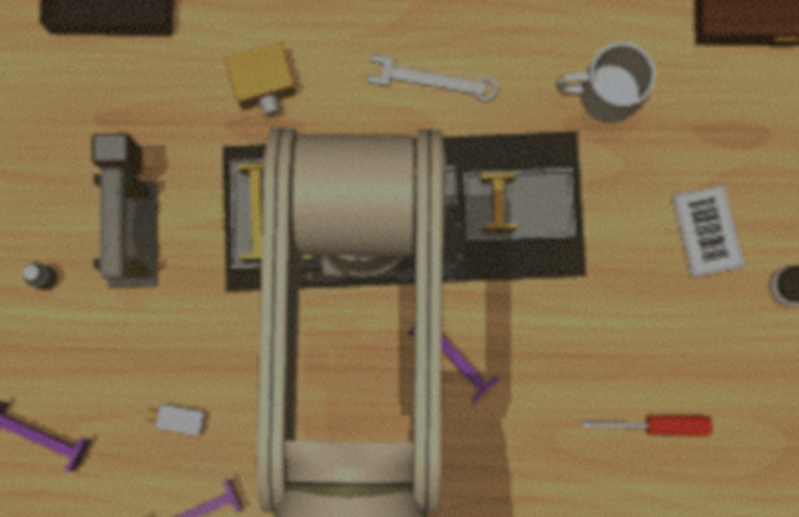

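Run:
```python
from h import *
crop('w13.png',120,35,430,195,2.58)
```

```text
(no output)
```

View pics/z_w13.png

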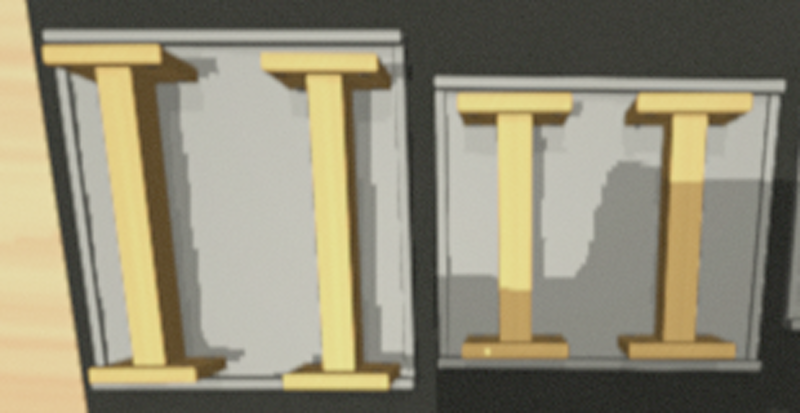

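Run:
```python
from h import *
c=load('w13.png')
for p in [[(43,54),(161,54),(196,374),(90,376)],[(261,63),(378,64),(389,381),(283,382)],[(458,103),(570,103),(567,350),(462,350)],[(638,103),(751,103),(735,350),(628,350)]]:
    sec(c,p,(120,35),2.58,.047)
```

```text
centre [582.7 199.8  47. ] L 113.7 yaw -176.9 W 41.8 yaw -86.8
centre [583.4 123.3  47. ] L 113.3 yaw -177.7 W 41.8 yaw -87.3
centre [586.4  53.4  47. ] L 88.2 yaw -177.2 W 40.8 yaw -87.3
centre [589.5 -12.   47. ] L 88.3 yaw -177.3 W 41.5 yaw -87.3
```

Run:
```python
from h import *
plan(.5,.125,.17,-87.1)
```

```text
shift [ 6.18  0.75 -7.51] turn [-0.3  0.2 -0. ]
```

Request:
{"method": "jog_arm", "body": {"targets": [[6.2,0.7,-7.5,0,0,0,0.4],[6.2,0.7,-7.5,0,0,0,0.4],[6.2,0.7,-7.5,0,0,0,0.4],[6.2,0.7,-7.5,0,0,0,0.4]]}}

```text
t: 29.98
tool_pos: [0.4997, 0.1244, 0.1693]
orientation: [1.171, 1.228, -1.178]
force: [-0.3, -0.1, 0.8]
opening: 0.0558
```

Run:
```python
from h import *
cam('wrist');cam('wrist')
cam('wrist','w14.png');print(robot.read_state()['tool_pos'])
crop('w14.png',180,30,480,240,2.5)
cam('scene','s14.png');crop('s14.png',180,220,440,370,3)
```

```text
[0.50034752 0.12412066 0.17061408]
```

View pics/z_w14.png

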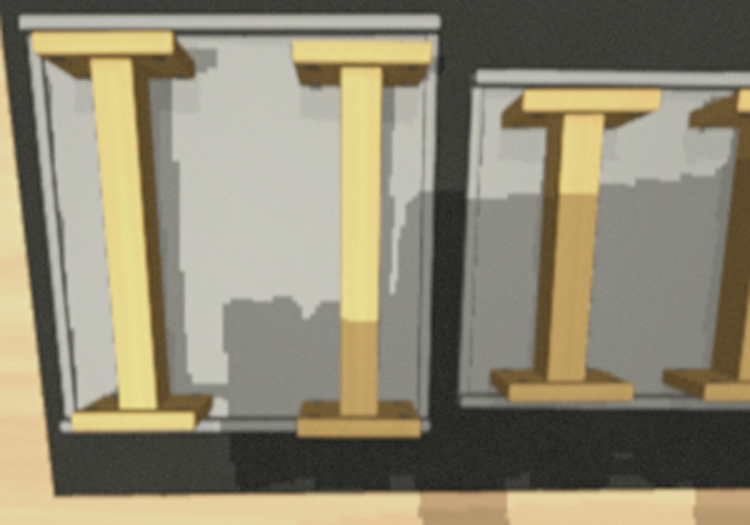

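View pics/z_s14.png

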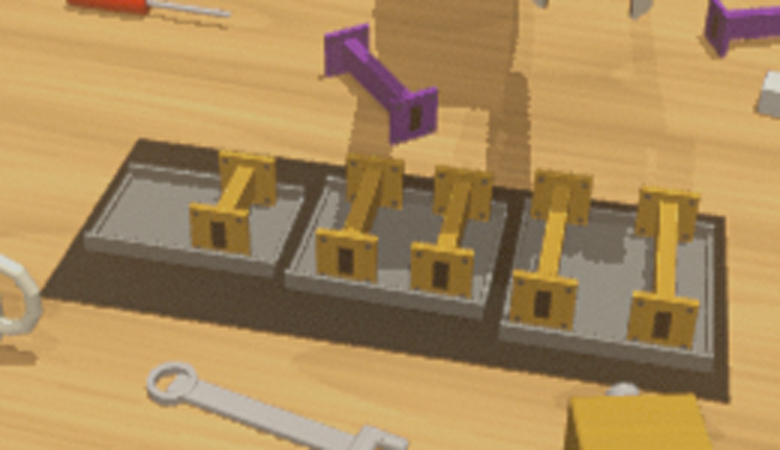

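Run:
```python
from h import *
c=load('w14.png')
sec(c,[(292,52),(431,53),(420,427),(297,428)],(180,30),2.5,.047)
sec(c,[(31,44),(173,44),(195,420),(73,421)],(180,30),2.5,.047)
sec(c,[(17,17),(440,18),(431,427),(60,427)],(180,30),2.5,.016)
plan(.5833,.125,.0125,-87.2)
```

```text
centre [583.7 123.8  47. ] L 113.5 yaw -177.6 W 41.5 yaw -87.3
centre [582.6 200.2  47. ] L 113.2 yaw -176.8 W 41.6 yaw -87.1
centre [587.1 166.2  16. ] L 135.6 yaw -177.0 W 138.4 yaw -87.4
shift [15.84  8.27  0.22] turn [-0.2  0.2 -0.1]
```

Request:
{"method": "jog_arm", "body": {"targets": [[1,4,0.2,0,0,0,0.57],[4,8.3,0.2,0,0,0,0.57],[10,8.3,0.2,0,0,0,0.57],[14.5,8.3,0.2,0,0,0,0.57],[15.8,8.3,0.2,0,0,0,0.57]]}}

```text
t: 30.8
tool_pos: [0.5812, 0.1243, 0.0097]
orientation: [1.171, 1.229, -1.182]
force: [0.2, -0.6, 0.5]
opening: 0.04
```

Request:
{"method": "jog_arm", "body": {"targets": [[0,0,0,0,0,0,0.57],[0,0,0,0,0,0,1],[0,0,0,0,0,0,1],[0,0,0,0,0,0,1],[0,0,0,0,0,0,1]]}}

```text
t: 31.42
tool_pos: [0.582, 0.1243, 0.0109]
orientation: [1.172, 1.228, -1.18]
force: [-1.5, 0.4, 6.1]
opening: 0.0125
```

Run:
```python
from h import *
plan(.587,.1385,.035,-87.1)
```

```text
shift [-2.42  0.55 -1.38] turn [-0.4  0.3  0.1]
```

Request:
{"method": "jog_arm", "body": {"targets": [[-2.4,0,0,0,0,0,1],[-2.5,0.35,-1.4,0,0,0,1],[-2.5,0.35,-1.4,0,0,0,1],[-1.2,0.35,-1.4,0,0,0,1],[-0.1,0.35,-1.4,0,0,0,1]]}}

```text
t: 32.05
tool_pos: [0.5842, 0.1383, 0.0101]
orientation: [1.171, 1.229, -1.181]
force: [-10.5, -1.2, 46.9]
opening: 0.0125
```

Request:
{"method": "jog_arm", "body": {"targets": [[0.05,0,0,0,0,0,1],[0.1,0,0,0,0,0,1],[0.1,0,0,0,0,0,0.7],[0.1,0,0,0,0,0,0.7],[0.1,0,0,0,0,0,0.7]]}}

```text
t: 32.67
tool_pos: [0.5836, 0.1381, 0.0082]
orientation: [1.171, 1.229, -1.183]
force: [0.6, 0.1, -0.2]
opening: 0.028
```

Request:
{"method": "jog_arm", "body": {"targets": [[-2,0,0,0,0,0,0.65],[-8,0,0,0,0,0,0.6],[-14,-2,0,0,0,0,0.4],[-17,-6,0,0,0,0,0.4],[-17,-8,-3,0,0,0,0.4]]}}

```text
t: 33.3
tool_pos: [0.5046, 0.165, 0.1842]
orientation: [1.177, 1.223, -1.178]
force: [0.5, 1.4, -0.1]
opening: 0.0551
```

Run:
```python
from h import *
cam('wrist');cam('wrist');cam('wrist')
cam('wrist','w15.png');print(robot.read_state()['tool_pos'])
crop('w15.png',180,30,480,240,2.5)
```

```text
[0.50334002 0.16575032 0.17975673]
```

View pics/w15.png

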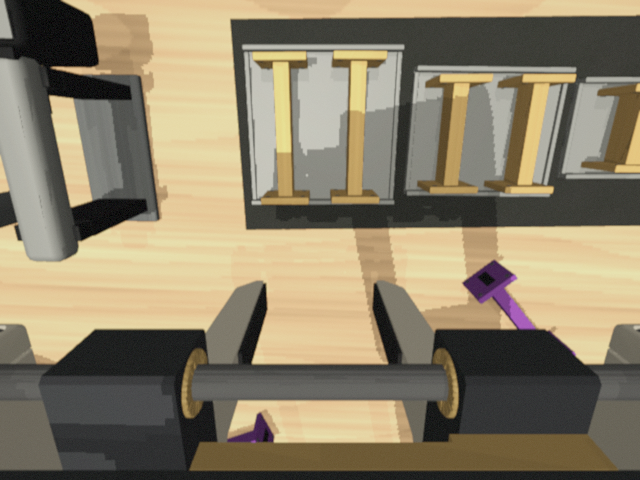

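View pics/z_w15.png

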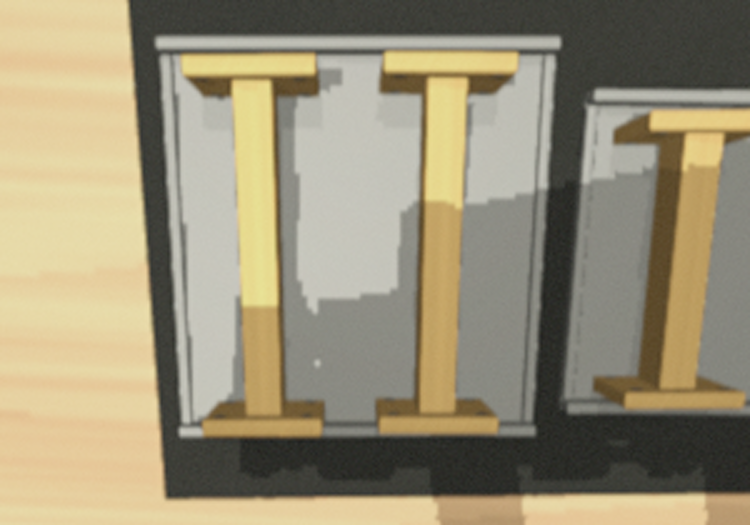

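Run:
```python
from h import *
c=load('w15.png')
sec(c,[(181,65),(315,65),(323,426),(203,427)],(180,30),2.5,.047)
sec(c,[(383,64),(517,63),(497,424),(378,425)],(180,30),2.5,.047)
sec(c,[(155,38),(560,38),(535,435),(180,435)],(180,30),2.5,.016)
```

```text
centre [582.8 200.1  47. ] L 113.4 yaw -176.7 W 41.7 yaw -87.1
centre [586.2 138.4  47. ] L 113.3 yaw -177.6 W 41.6 yaw -86.9
centre [586.6 166.2  16. ] L 136.8 yaw -177.2 W 137.3 yaw -87.3
```

Run:
```python
from h import *
plan(.47,.36,.22,-87.1)
```

```text
shift [ -4.12  -2.46 -19.54] turn [-0.3  0.3  0.2]
```

Request:
{"method": "jog_arm", "body": {"targets": [[-4.1,-2.5,-19.5,0,0,0,0.4],[-4.1,-2.5,-19.5,0,0,0,0.4],[-4.1,-2.5,-19.5,0,0,0,0.4],[-4.1,-2.5,-19.5,0,0,0,0.4],[-4.1,-2.5,-19.5,0,0,0,0.4]]}}

```text
t: 34.12
tool_pos: [0.4699, 0.3596, 0.2195]
orientation: [1.169, 1.229, -1.18]
force: [0.1, -0.1, 0.1]
opening: 0.0554
```

Run:
```python
from h import *
cam('wrist');cam('wrist')
cam('wrist','w16.png');print(robot.read_state()['tool_pos'])
```

```text
[0.47010886 0.35783812 0.21910302]
```

View pics/w16.png

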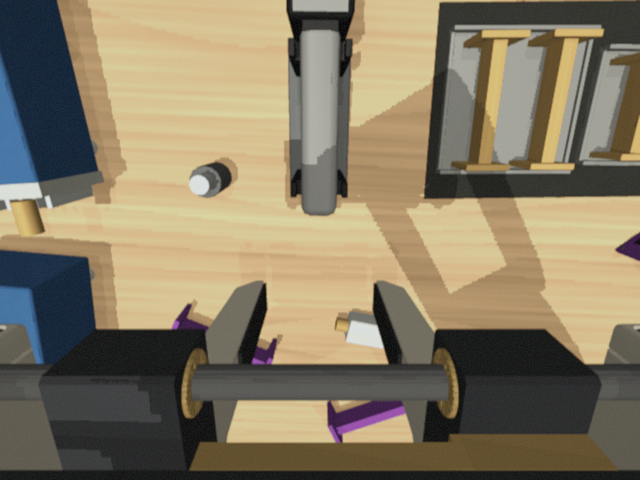

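Run:
```python
from h import *
crop('w16.png',260,0,380,230,3.4)
cam('scene','s16.png');crop('s16.png',430,240,570,360,5)
```

```text
(no output)
```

View pics/z_w16.png

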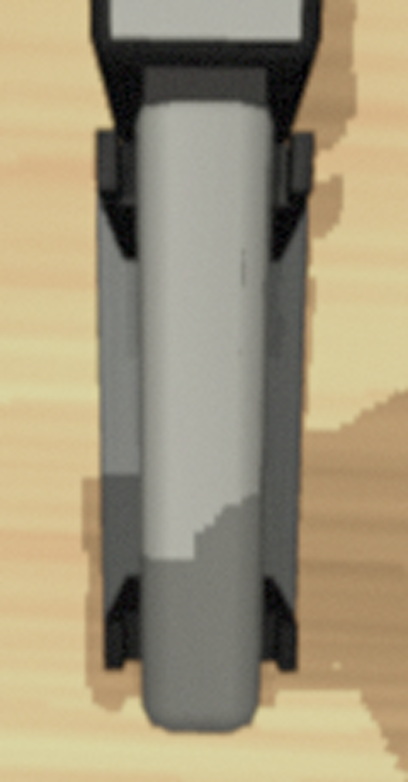

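View pics/z_s16.png

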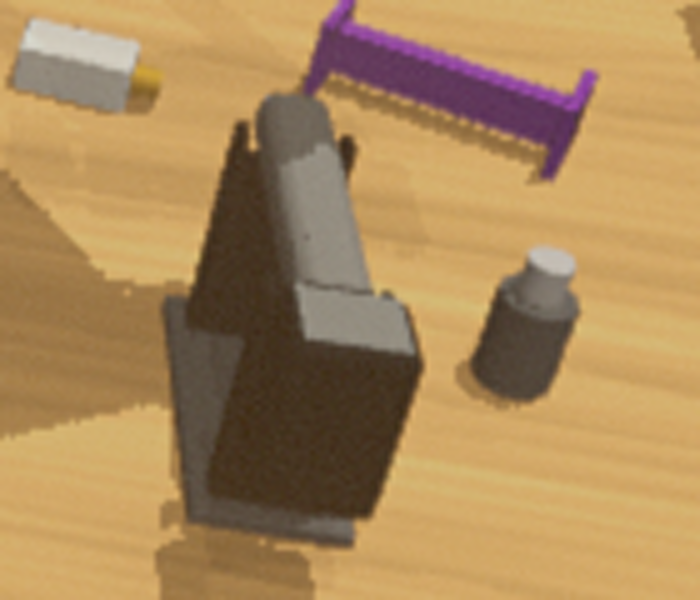

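Run:
```python
from h import *
c=load('w16.png')
P=lambda u,v,z: ray(c,260+(u+.5)/3.4-.5,(v+.5)/3.4-.5,z)*1000
a=P(205,110,.119);b=P(201.5,690,.119);print(a,b,np.degrees(np.arctan2(*(a-b)[1::-1])))
# side edges at mid-height z=.107
for v,l,r in [(200,138,274),(600,143,262)]:
    print(P(l,v,.112),P(r,v,.112))
print('rear end',P(201,722,.119),P(201,733,.107))
print('head rear top edge',P(98,40,.123),P(316,40,.123))
print('front saddle cheeks top',P(97,131,.109),P(313,131,.109),P(97,189,.109),P(313,189,.109))
print('rear cheeks',P(106,640,.109),P(297,640,.109),P(106,669,.109),P(297,669,.109))
print('foot edges',P(97,300,.008),P(305,300,.008))
```

```text
[616.16740487 363.4207237  119.        ] [499.24100208 358.91255301 119.        ] 2.207981014125173
[600.64315704 376.60711889 112.        ] [601.9564807  348.32617306 112.        ]
[518.14135205 373.12289547 112.        ] [519.34002112 345.87836222 112.        ]
rear end [491.7594703  358.69485264 119.        ] [486.25918343 358.3784741  107.        ]
head rear top edge [626.15143549 384.54035125 123.        ] [628.13625804 342.57296669 123.        ]
front saddle cheeks top [613.63813596 385.59726804 109.        ] [615.73086765 340.89525697 109.        ] [602.8410065  385.40359575 109.        ] [604.94720476 340.10833848 109.        ]
rear cheeks [508.09396601 381.60093379 109.        ] [510.04670704 336.94149566 109.        ] [501.24500456 381.4624338  109.        ] [503.20328749 336.47010844 109.        ]
foot edges [591.54319143 393.0569261    8.        ] [594.34678438 331.93774341   8.        ]
```

Run:
```python
from h import *
c=load('w8.png')
crop('w8.png',470,130,620,280,4)
plan(.575,.3618,.088,-87.6)
```

```text
shift [13.08 10.54 -0.02] turn [0.1 0.4 0.2]
```

View pics/z_w8.png

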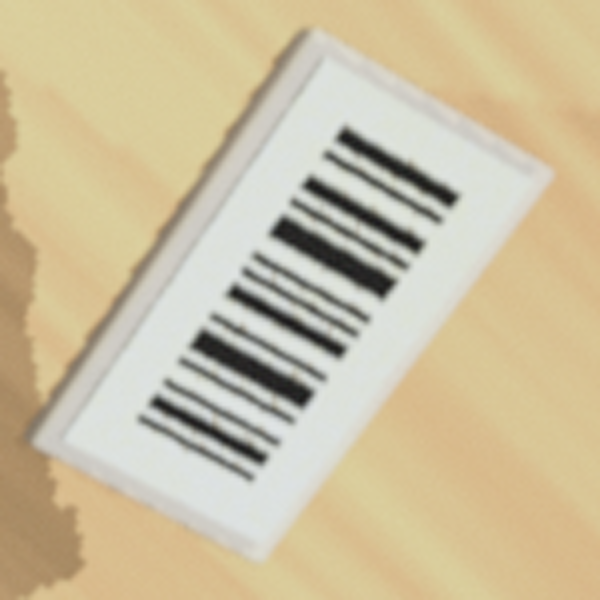

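Run:
```python
from h import *
c=load('w8.png')
sec(c,[(347,126),(460,198),(250,480),(138,420)],(470,130),4,.009)
sec(c,[(326,56),(542,178),(262,553),(64,441)],(470,130),4,.009)
```

```text
centre [ 571.6 -374.     9. ] L 77.6 yaw -167.5 W 33.5 yaw -77.9
centre [ 570.6 -374.6    9. ] L 101.9 yaw -166.8 W 60.9 yaw -77.3
```

Request:
{"method": "jog_arm", "body": {"targets": [[0,5,0,0,0.4,0.2,0.35],[0,10.5,0,0,0.4,0.2,0.35],[3,10.5,0,0,0.4,0.2,0.35],[7,10.5,0,0,0.4,0.2,0.35],[8,10.5,0,0,0.4,0.2,0.35]]}}

```text
t: 34.95
tool_pos: [0.5732, 0.3593, 0.1347]
orientation: [1.174, 1.231, -1.184]
force: [-0.1, 0.2, -0.9]
opening: 0.0608
```

Run:
```python
from h import *
plan(.575,.3618,.088,-87.6)
cam('wrist','w17.png')
```

```text
shift [ 4.67  0.22 -0.26] turn [-0.   0.1  0.4]
```

View pics/w17.png

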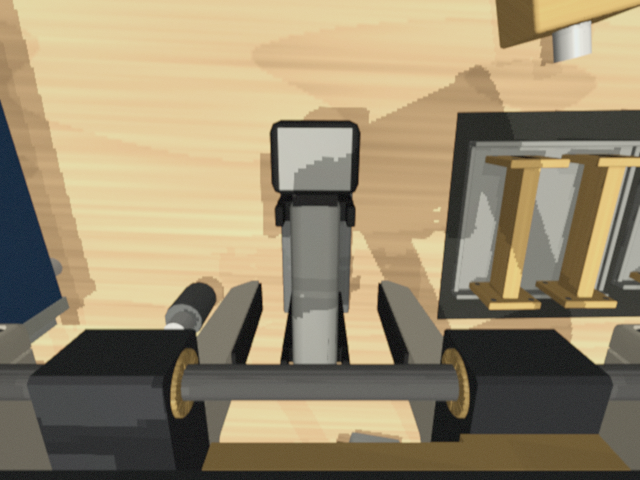

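Request:
{"method": "jog_arm", "body": {"targets": [[1.5,0.2,-0.25,0,0,0.4,0.35],[3.5,0.2,-0.25,0,0,0.4,0.35],[4.6,0.2,-0.25,0,0,0.4,0.35],[4.7,0.2,-0.25,0,0,0.4,0.35],[4.7,0.2,-0.25,0,0,0.4,0.35]]}}

```text
t: 35.62
tool_pos: [0.5753, 0.3625, 0.0887]
orientation: [1.178, 1.226, -1.177]
force: [-0.7, 0.1, 0.2]
opening: 0.0607
```

Run:
```python
from h import *
plan(.575,.3618,.088,-87.6)
```

```text
shift [ 0.07 -0.03  0.06] turn [ 0.   0.1 -0.1]
```

Request:
{"method": "jog_arm", "body": {"targets": [[0,0,0,0,0,0,0.6],[0,0,0,0,0,0,0.6],[0,0,0,0,0,0,0.65],[0,0,0,0,0,0,0.65],[0,0,0,0,0,0,0.65]]}}

```text
t: 36.25
tool_pos: [0.5753, 0.3624, 0.0887]
orientation: [1.178, 1.226, -1.177]
force: [-0.0, -0.2, 0.1]
opening: 0.0324
```

Request:
{"method": "jog_arm", "body": {"targets": [[0,0,0,0,0,0,1],[0,0,0,0,0,0,1],[0,0,0,0,0,0,1],[0,0,0,0,0,0,1]], "squeeze": 40}}

```text
t: 36.75
tool_pos: [0.5753, 0.3624, 0.0887]
orientation: [1.178, 1.226, -1.177]
force: [0.3, -0.7, 0.0]
opening: 0.0275
```

Run:
```python
from h import *
s=robot.read_state(); print(s['tool_pos'],jawyaw(s),s['orientation'],s['force'],s['opening'])
T=Ro.from_rotvec(s['orientation']).as_matrix(); print(T.round(4))
cam('scene','s18.png')
```

```text
[0.57528677 0.36238155 0.08866203] -87.5908487314369 [ 1.17815033  1.22608761 -1.17725859] [ 0.29160717 -0.67522398  0.04827253] 0.027528764265809216
[[ 0.0022  0.9991  0.042 ]
 [-0.0014  0.042  -0.9991]
 [-1.      0.0022  0.0015]]
```

Request:
{"method": "jog_arm", "body": {"targets": [[-1,0,0,0,0,0,1],[-3.5,0,0,0,0,0,1],[-7,0,0,0,0,0,1],[-10.5,0,0,0,0,0,1],[-10.5,0,0,0,0,0,1]]}}

```text
t: 37.42
tool_pos: [0.5771, 0.3638, 0.1985]
orientation: [1.184, 1.224, -1.171]
force: [0.4, -0.8, -2.3]
opening: 0.0276
```

Run:
```python
from h import *
cam('wrist','w18.png'); cam('scene','s19.png'); cam('top','t19.png')
s=robot.read_state(); print(s['tool_pos'],s['force'],s['wrist_torque'])
plan(.505,-.389,.19,-77.4)
```

```text
[0.57427823 0.36216094 0.19180877] [-0.51378656  0.00797508 -2.68728346] [-0.00481596  0.24776656  0.00550694]
shift [  0.37 -10.08  74.76] turn [-10.2   0.1   0. ]
```

View pics/w18.png

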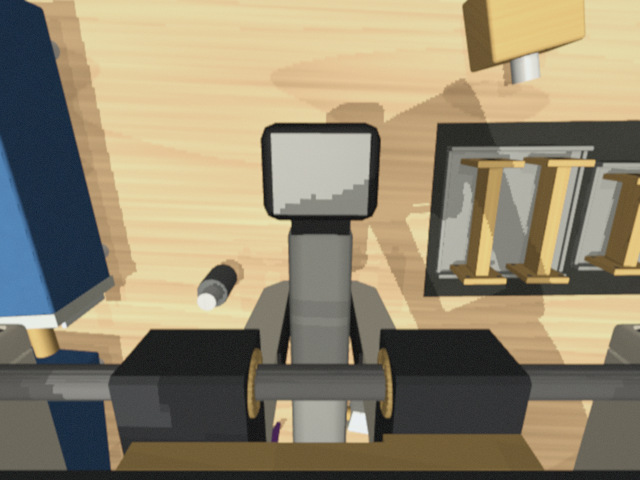

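View pics/s19.png

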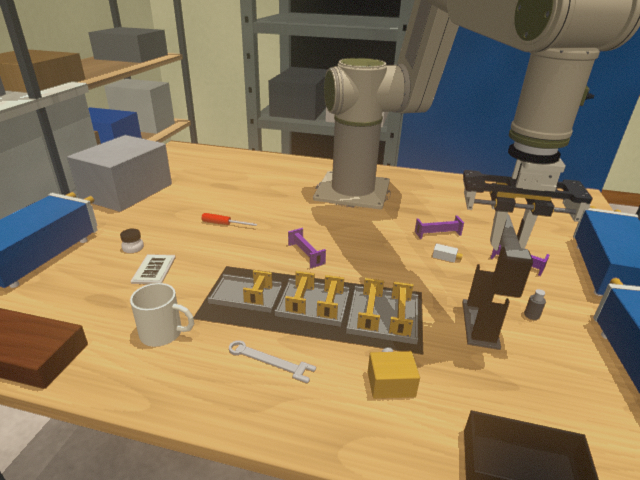

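Run:
```python
from h import *
c=load('w17.png')
for r in (121,194): print('w17',ray(c,315,r,.123)*1000)
c=load('w18.png')
cz=-np.array(c['R']).T@np.array(c['t']); print('cam',cz)
T=np.array([[.0022,.9991,.042],[-.0014,.042,-.9991],[-1,.0022,.0015]])
tcp=cz-T@np.array([-.1665,.0837,0]); print(tcp)
for r in (124,219): print('w18 tool y',(T.T@(ray(c,320,r,tcp[2]+.0343)-tcp))*1000)
for r in (230,): print('collar',(T.T@(ray(c,320,r,tcp[2]+.0303)-tcp))*1000)
for n in ['w17.png','w18.png']: crop(n,240,100,400,320,2.5)
```

```text
w17 [660.34868594 365.00142901 123.        ]
w17 [624.77889172 363.63914726 123.        ]
cam [0.6584289  0.36707309 0.36564097]
[0.57517053 0.36332459 0.19895683]
w18 tool y [-3.41144139e+01  8.69059840e+01 -6.25474136e-02]
w18 tool y [-3.41897890e+01  5.16430172e+01 -2.04766386e-02]
collar [-3.02016451e+01  4.60846463e+01 -1.56726759e-02]
```

View pics/z_w18.png

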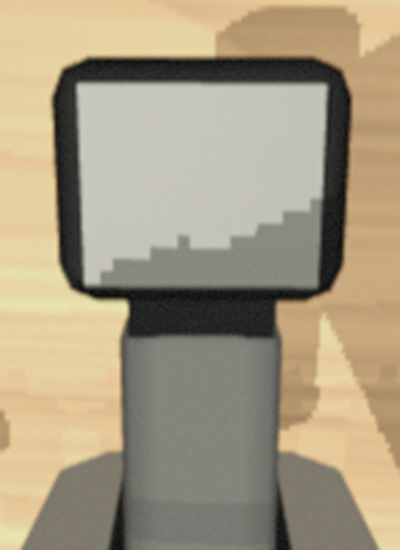

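Request:
{"method": "jog_arm", "body": {"targets": [[0.3,-10,74.8,-10.2,0,0,1],[0.3,-10,74.8,-10.2,0,0,1],[0.3,-10,74.8,-10.2,0,0,1],[0.3,-10,74.8,-10.2,0,0,1],[0.3,-10,74.8,-10.2,0,0,1]]}}

```text
t: 38.2
tool_pos: [0.5446, 0.0495, 0.19]
orientation: [1.042, 1.307, -1.049]
force: [1.3, -0.7, -1.6]
opening: 0.0277
```

Run:
```python
from h import *
plan(.5045,-.389,.19,-77.4)
```

```text
shift [  0.12 -13.5   41.91] turn [0.  0.1 0.2]
```

Request:
{"method": "jog_arm", "body": {"targets": [[0.1,-13.5,41.9,0,0,0,1],[0.1,-13.5,41.9,0,0,0,1],[0.1,-13.5,41.9,0,0,0,1],[0.1,-13.5,41.9,0,0,0,1],[0.1,-13.5,41.9,0,0,0,1]]}}

```text
t: 38.83
tool_pos: [0.5152, -0.261, 0.1885]
orientation: [1.042, 1.31, -1.05]
force: [0.9, -0.4, -2.0]
opening: 0.0276
```

Run:
```python
from h import *
plan(.5045,-.389,.15,-77.4)
```

```text
shift [ 3.86 -3.82 12.26] turn [ 0.  -0.   0.4]
```

Request:
{"method": "jog_arm", "body": {"targets": [[0,-3.8,12.3,0,0,0.2,1],[0,-3.8,12.3,0,0,0.2,1],[2,-3.8,12.3,0,0,0.2,1],[3.8,-3.8,12.3,0,0,0.2,1],[3.8,-3.8,12.3,0,0,0.2,1]]}}

```text
t: 39.45
tool_pos: [0.5034, -0.3863, 0.1465]
orientation: [1.045, 1.315, -1.046]
force: [-0.1, 0.2, -3.1]
opening: 0.0278
```

Run:
```python
from h import *
plan(.5045,-.389,.117,-77.4)
cam('wrist','w20.png');cam('top','t20.png');crop('t20.png',400,120,560,300,4)
```

```text
shift [2.95 0.07 0.31] turn [ 0.1 -0.4  0.4]
```

View pics/w20.png

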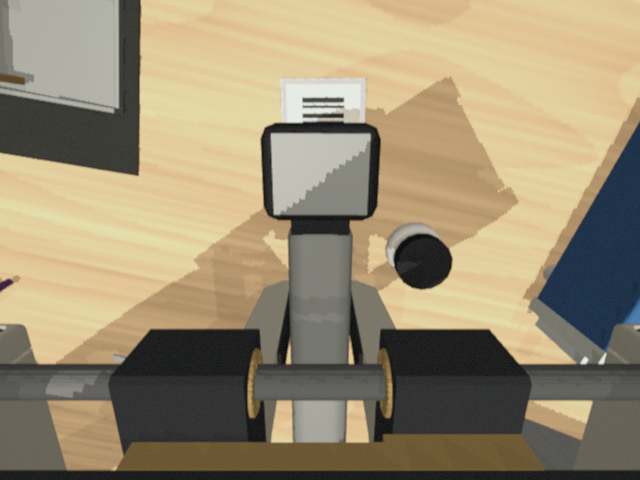

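View pics/z_t20.png

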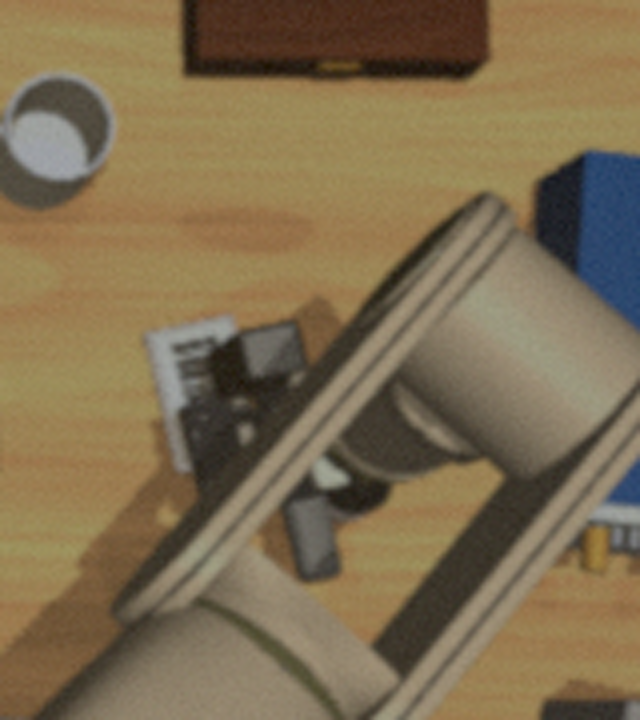

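Run:
```python
from h import *
c=load('w20.png')
crop('w20.png',270,65,380,135,5)
for p in [(282,79.5),(365.5,80)]: print(ray(c,*p,.008))
a=np.radians(12.6);u=np.array([np.cos(a),np.sin(a)]);v=np.array([-u[1],u[0]])
for sx,sy in [(.055,.035),(.055,-.035)]: print('pred',np.array([.5713,-.374])+sx*u+sy*v)
print(ray(c,303,98.5,.009),ray(c,344,98.5,.009),np.array([.5713,-.374])+.039*u)
```

```text
[ 0.61474443 -0.32959207  0.008     ]
[ 0.62910819 -0.39497706  0.008     ]
pred [ 0.61734041 -0.32784504]
pred [ 0.63261044 -0.39615921]
[ 0.60452234 -0.3490152   0.009     ] [ 0.61184413 -0.38145906  0.009     ] [ 0.60936075 -0.36549241]
```

View pics/z_w20.png

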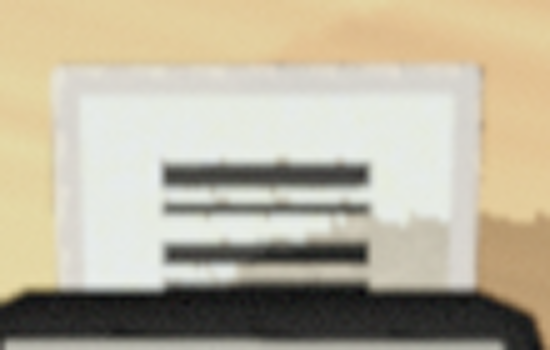

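Request:
{"method": "jog_arm", "body": {"targets": [[1.5,0,0.3,0,0,0,1],[2.8,0,0.3,0,0,0,1],[2.9,0,0.3,0,-0.3,0.3,1],[2.9,0,0.3,0,-0.3,0.3,1],[2.9,0,0.3,0,-0.3,0.3,1]]}}

```text
t: 40.17
tool_pos: [0.5058, -0.3908, 0.1217]
orientation: [1.043, 1.301, -1.044]
force: [0.0, 0.3, -2.6]
opening: 0.0276
```

Run:
```python
from h import *
s=robot.read_state(); print(s['tool_pos'],jawyaw(s),np.abs(s['dq']).max())
plan(.5038,-.389,.117,-77.4)
c=cam('scene','s21.png');crop('s21.png',80,180,280,330,4);print(c['f'])
```

```text
[ 0.50575137 -0.39078226  0.12170713] -77.27208073438258 0.0024642779694785846
shift [ 0.47 -0.15 -0.22] turn [ 0.1  0.2 -0.1]
440.7788007053301
```

View pics/z_s21.png

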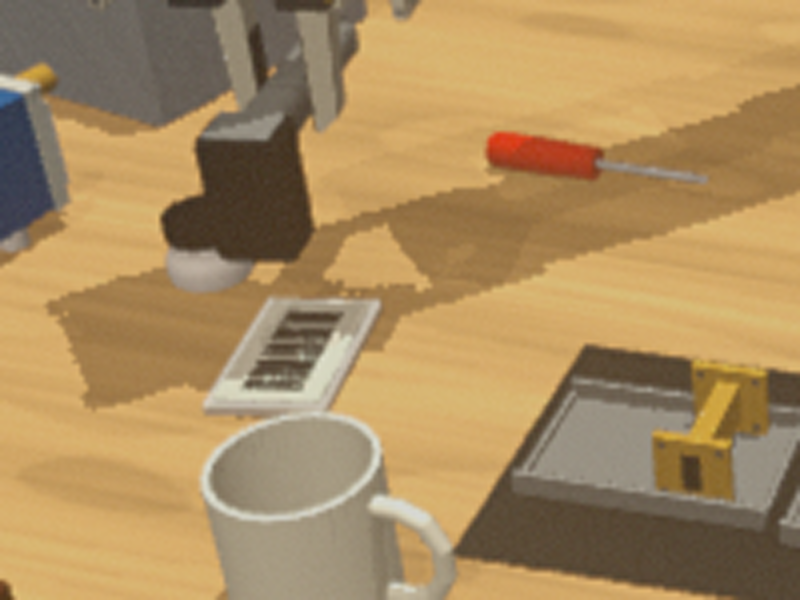

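Request:
{"method": "jog_arm", "body": {"targets": [[0.4,-0.15,-0.2,0,0,0,1],[0.4,-0.15,-0.2,0,0,0,1],[0.4,-0.15,-0.2,0,0,0,1],[0.4,-0.15,-0.2,0,0,0,1],[0.4,-0.15,-0.2,0,0,0,1]]}}

```text
t: 40.85
tool_pos: [0.504, -0.3893, 0.1178]
orientation: [1.043, 1.301, -1.044]
force: [-0.3, -1.2, -2.4]
opening: 0.028
```

Run:
```python
from h import *
s=robot.read_state(); p=s['tool_pos'];print(p,jawyaw(s))
plan(.5038,-.389,.117,-77.4)
c=cam('scene','s22.png');crop('s22.png',80,180,280,330,4)
a=np.radians(jawyaw(s)+90);u=np.array([np.cos(a),np.sin(a),0]);v=np.array([-u[1],u[0],0])
W=p+.068*u+np.array([0,0,.0063-.05]);print('window',W)
for sx in (-.019,.019):
  for sy in (-.023,.023):
    for dz in (0,.078): 
        q=proj(c,W+sx*u+sy*v+[0,0,dz]); print(sx,sy,dz,[(q[0]-80)*4,(q[1]-180)*4])
```

```text
[ 0.50395614 -0.38929109  0.11781031] -77.27060399648835
shift [ 0.08 -0.01 -0.03] turn [ 0.1  0.2 -0.1]
window [ 0.57028481 -0.37430752  0.07411031]
-0.019 -0.023 0 [np.float64(240.7266023636189), np.float64(231.49293355472537)]
-0.019 -0.023 0.078 [np.float64(214.8676874070651), np.float64(110.75947719954911)]
-0.019 0.023 0 [np.float64(320.6794240655206), np.float64(234.01874859113082)]
-0.019 0.023 0.078 [np.float64(298.15673527761214), np.float64(113.3623638696431)]
0.019 -0.023 0 [np.float64(216.0954483607661), np.float64(267.1345520870175)]
0.019 -0.023 0.078 [np.float64(188.2780721331187), np.float64(143.77066763928212)]
0.019 0.023 0 [np.float64(298.6911029098708), np.float64(269.75238835487914)]
0.019 0.023 0.078 [np.float64(274.43907217017966), np.float64(146.47157612751937)]
```

View pics/z_s22.png

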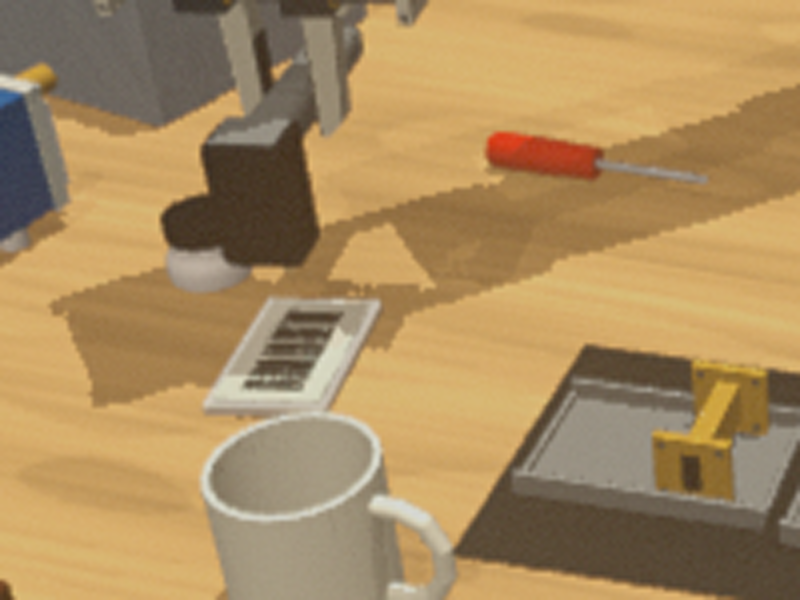

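Run:
```python
from h import *
c=load('s22.png')
a=np.radians(12.6);u=np.array([np.cos(a),np.sin(a),0]);v=np.array([-u[1],u[0],0])
C=np.array([.5708,-.374,.008])
for sx,sy in [(.055,.035),(.055,-.035),(-.055,-.035),(-.055,.035)]:
    q=proj(c,C+sx*u+sy*v); print([(q[0]-80)*4,(q[1]-180)*4])
```

```text
[np.float64(318.0877268771487), np.float64(405.7761382854435)]
[np.float64(192.9076192687952), np.float64(401.5859062358543)]
[np.float64(262.3463982653293), np.float64(292.90721305811235)]
[np.float64(376.6353956348406), np.float64(296.6829595933867)]
```

Request:
{"method": "jog_arm", "body": {"targets": [[0,0,0,0,0,0,1],[0,0,0,0,0,0,1],[0,0,0,0,0,0,1],[0,0,0,0,0,0,1],[0,0,0,0,0,0,1]]}}

```text
t: 41.52
tool_pos: [0.504, -0.3893, 0.1178]
orientation: [1.043, 1.301, -1.044]
force: [-0.2, -0.0, -1.9]
opening: 0.0279
```

Request:
{"method": "jog_arm", "body": {"targets": [[0,0,0,0,0,0,1],[0,0,0,0,0,0,1],[0,0,0,0,0,0,1],[0,0,0,0,0,0,1],[0,0,0,0,0,0,1]]}}

```text
t: 42.15
tool_pos: [0.504, -0.3892, 0.1178]
orientation: [1.043, 1.301, -1.044]
force: [0.5, -0.1, -1.5]
opening: 0.0275
```

Request:
{"method": "jog_arm", "body": {"targets": [[0,0,0,0,0,0,1],[0,0,0,0,0,0,1],[0,0,0,0,0,0,1],[0,0,0,0,0,0,1],[0,0,0,0,0,0,1]]}}

```text
t: 42.78
tool_pos: [0.504, -0.3893, 0.1178]
orientation: [1.043, 1.301, -1.044]
force: [-0.1, 0.4, -2.8]
opening: 0.0282
```

Request:
{"method": "jog_arm", "body": {"targets": [[0,0,0,0,0,0,1],[0,0,0,0,0,0,1],[0,0,0,0,0,0,1],[0,0,0,0,0,0,1],[0,0,0,0,0,0,1]]}}

```text
t: 43.4
tool_pos: [0.504, -0.3892, 0.1178]
orientation: [1.043, 1.301, -1.044]
force: [-0.9, 0.7, -2.3]
opening: 0.0276
```

Request:
{"method": "jog_arm", "body": {"targets": [[0,0,0,0,0,0,1],[0,0,0,0,0,0,1],[0,0,0,0,0,0,1],[0,0,0,0,0,0,1],[0,0,0,0,0,0,1]]}}

```text
t: 44.02
tool_pos: [0.5039, -0.3893, 0.1178]
orientation: [1.043, 1.301, -1.044]
force: [-1.0, -0.6, -1.5]
opening: 0.0281
```

Run:
```python
from h import *
import time
s0=robot.read_state()
for i in range(30): cam('top')
cam('wrist','w23.png')
s=robot.read_state(); print(s['t']-s0['t'],s['tool_pos'],s0['tool_pos'],jawyaw(s))
plan(.5038,-.389,.195,-77.4)
```

```text
1.5500000000000043 [ 0.50394422 -0.38922999  0.11776929] [ 0.50393847 -0.3892519   0.11781311] -77.27494675447946
shift [-7.72  0.01  0.01] turn [ 0.1  0.2 -0.1]
```

View pics/w23.png

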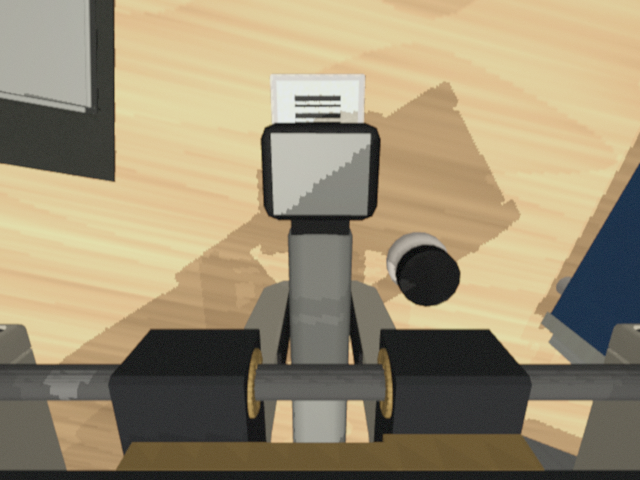

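Request:
{"method": "jog_arm", "body": {"targets": [[-3,0,0,0,0,0,1],[-8,0,0,0,0,0,1],[-8,0,0,0,0,0,1]]}}

```text
t: 45.95
tool_pos: [0.5061, -0.391, 0.2039]
orientation: [1.041, 1.291, -1.043]
force: [1.2, -0.4, -1.9]
opening: 0.0281
```

Run:
```python
from h import *
plan(.5753,.3624,.20,-87.6)
```

```text
shift [ -0.29  23.36 -71.97] turn [10.3  0.6 -0.5]
```

Request:
{"method": "jog_arm", "body": {"targets": [[-0.3,23.4,-72,10.3,0,0,1],[-0.3,23.4,-72,10.3,0,0,1],[-0.3,23.4,-72,10.3,0,0,1],[-0.3,23.4,-72,10.3,0,0,1],[-0.3,23.4,-72,10.3,0,0,1]]}}

```text
t: 46.58
tool_pos: [0.5328, -0.0758, 0.1976]
orientation: [1.175, 1.215, -1.176]
force: [-0.6, -0.2, -1.3]
opening: 0.0278
```

Run:
```python
from h import *
plan(.5753,.3624,.20,-87.6)
```

```text
shift [ -0.62   6.1  -43.6 ] turn [ 0.   0.6 -0.5]
```

Request:
{"method": "jog_arm", "body": {"targets": [[-0.4,6.1,-43.6,0,0.6,-0.5,1],[-0.4,6.1,-43.6,0,0.6,-0.5,1],[-0.4,6.1,-43.6,0,0.6,-0.5,1],[-0.4,6.1,-43.6,0,0.6,-0.5,1],[-0.4,6.1,-43.6,0,0.6,-0.5,1]]}}

```text
t: 47.2
tool_pos: [0.5625, 0.2351, 0.1969]
orientation: [1.178, 1.229, -1.179]
force: [0.3, -1.1, -0.9]
opening: 0.0277
```

Run:
```python
from h import *
plan(.5753,.3624,.20,-87.6)
```

```text
shift [ -0.32   1.81 -12.66] turn [0. 0. 0.]
```

Request:
{"method": "jog_arm", "body": {"targets": [[-0.3,1.8,-12.7,0,0,0,1],[-0.3,1.8,-12.7,0,0,0,1],[-0.3,1.8,-12.7,0,0,0,1],[-0.3,1.8,-12.7,0,0,0,1],[-0.3,1.8,-12.7,0,0,0,1]]}}

```text
t: 47.82
tool_pos: [0.5753, 0.3613, 0.1994]
orientation: [1.178, 1.228, -1.18]
force: [0.7, 0.1, -2.4]
opening: 0.0277
```

Run:
```python
from h import *
plan(.5753,.3624,.11,-87.6)
```

```text
shift [ 8.94  0.02 -0.12] turn [-0.1  0.   0.1]
```

Request:
{"method": "jog_arm", "body": {"targets": [[3,0,-0.1,0,0,0,1],[6,0,-0.1,0,0,0,1],[8,0,-0.1,0,0,0,1],[8.4,0,-0.1,0,0,0,1],[8.4,0,-0.1,0,0,0,1]]}}

```text
t: 48.45
tool_pos: [0.5756, 0.362, 0.1162]
orientation: [1.179, 1.228, -1.18]
force: [0.2, -0.5, -2.0]
opening: 0.0278
```

Run:
```python
from h import *
plan(.5753,.3624,.0892,-87.6)
cam('wrist','w24.png'); cam('scene','s24.png');crop('s24.png',430,220,570,360,4)
```

```text
shift [ 2.7  -0.03 -0.04] turn [-0.1  0.   0. ]
```

View pics/w24.png

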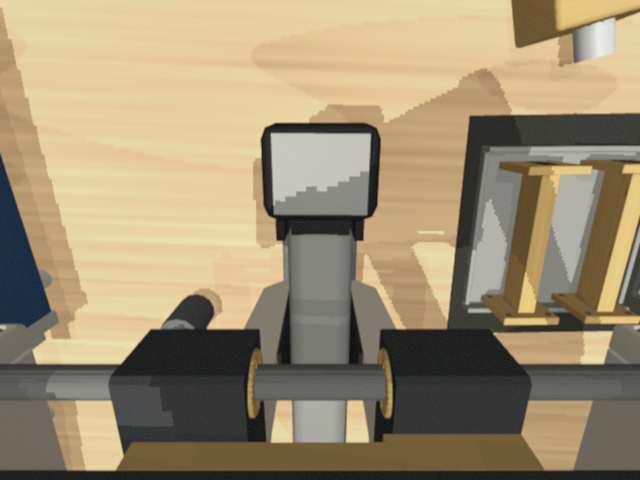

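View pics/z_s24.png

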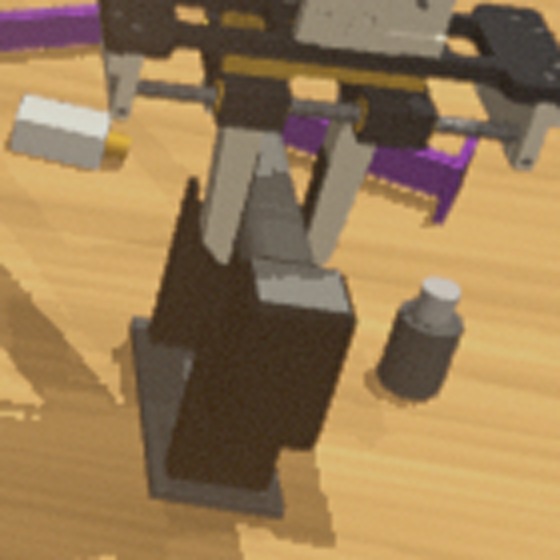

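Request:
{"method": "jog_arm", "body": {"targets": [[0.8,0,0,0,0,0,1],[1.6,0,0,0,0,0,1],[2.2,0,0,0,0,0,1],[2.6,0,0,0,0,0,1],[2.65,0,0,0,0,0,1]]}}

```text
t: 49.18
tool_pos: [0.5758, 0.3624, 0.0901]
orientation: [1.179, 1.228, -1.179]
force: [0.2, -0.1, -3.0]
opening: 0.0275
```

Request:
{"method": "jog_arm", "body": {"targets": [[0.08,0,0,0,0,0,1],[0.13,0,0,0,0,0,1],[0.13,0,0,0,0,0,1]]}}

```text
t: 49.55
tool_pos: [0.5759, 0.3625, 0.0889]
orientation: [1.18, 1.228, -1.179]
force: [0.1, 0.1, -1.9]
opening: 0.0276
```

Request:
{"method": "jog_arm", "body": {"targets": [[0.06,0,0,0,0,0,1],[0.06,0,0,0,0,0,1],[0.06,0,0,0,0,0,1]]}}

```text
t: 49.92
tool_pos: [0.576, 0.3625, 0.0887]
orientation: [1.18, 1.228, -1.178]
force: [-0.7, 1.0, 1.5]
opening: 0.0278
```

Contact. Opening gently.

Request:
{"method": "jog_arm", "body": {"targets": [[0,0,0,0,0,0,0.68],[0,0,0,0,0,0,0.6],[0,0,0,0,0,0,0.5],[0,0,0,0,0,0,0.4],[0,0,0,0,0,0,0.35]]}}

```text
t: 50.55
tool_pos: [0.576, 0.3625, 0.0886]
orientation: [1.18, 1.228, -1.178]
force: [0.1, 1.3, 0.1]
opening: 0.0592
```

Request:
{"method": "jog_arm", "body": {"targets": [[0,0,0,0,0,0,0.35],[-3,0,0,0,0,0,0.35],[-8,0,0,0,0,0,0.35],[-13,0,0,0,0,0,0.35],[-13,-5,0,0,0,0,0.35]]}}

```text
t: 51.18
tool_pos: [0.5305, 0.3618, 0.2254]
orientation: [1.19, 1.223, -1.17]
force: [-0.3, 1.1, -0.7]
opening: 0.0607
```

Run:
```python
from h import *
s=robot.read_state();print(s['tool_pos'])
plan(.47,.3578,.22,-87.3)
```

```text
[0.53052275 0.36176215 0.22535446]
shift [ 0.46 -6.07  0.17] turn [-0.5 -0.3 -0.7]
```

Request:
{"method": "jog_arm", "body": {"targets": [[0.5,-6,0.2,0,0,-0.6,0.35],[0.5,-6,0.2,0,0,-0.6,0.35],[0.5,-6,0.2,0,0,-0.6,0.35],[0.5,-6,0.2,0,0,-0.6,0.35]]}}

```text
t: 51.68
tool_pos: [0.4721, 0.3577, 0.2202]
orientation: [1.187, 1.229, -1.177]
force: [-0.3, -0.1, 0.2]
opening: 0.0605
```

Run:
```python
from h import *
cam('wrist');cam('wrist');print(robot.read_state()['tool_pos'])
cam('wrist','w25.png');cam('scene','s25.png')
crop('w25.png',260,0,380,230,3.4)
plan(.49,.1,.25,-87)
```

```text
[0.47189268 0.35754773 0.21985448]
shift [-3.18  0.88 25.78] turn [-0.8 -0.3 -0.1]
```

View pics/z_w25.png

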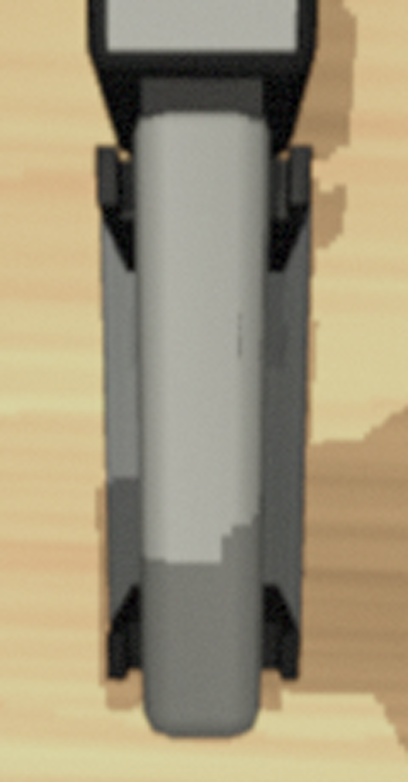

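View pics/s25.png

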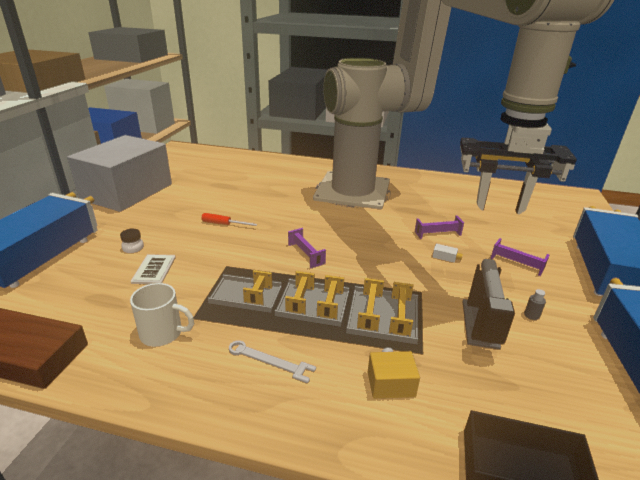

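Request:
{"method": "jog_arm", "body": {"targets": [[-3,0.9,25.8,0,0,0,0.35],[-3,0.9,25.8,0,0,0,0.35],[-3,0.9,25.8,0,0,0,0.35],[-3,0.9,25.8,0,0,0,0.35],[-3,0.9,25.8,0,0,0,0.35]]}}

```text
t: 52.5
tool_pos: [0.4911, 0.0963, 0.2491]
orientation: [1.189, 1.226, -1.181]
force: [-0.8, -0.2, 0.3]
opening: 0.0608
```

Request:
{"method": "jog_arm", "body": {"targets": [[0,0,4,0,0,0,0.35],[0,0,4,0,0,0,0.35],[0,0,4,0,0,0,0.35],[0,0,4,0,0,0,0.35]]}}

```text
t: 53.0
tool_pos: [0.4924, 0.0575, 0.2488]
orientation: [1.188, 1.227, -1.18]
force: [-0.3, 0.4, 0.6]
opening: 0.0603
```

Run:
```python
from h import *
cam('wrist');cam('wrist');print(robot.read_state()['tool_pos'])
cam('wrist','w26.png')
crop('w26.png',130,30,530,200,2)
cam('top','t26.png')
```

```text
[0.49238228 0.05730245 0.24881821]
```

View pics/w26.png

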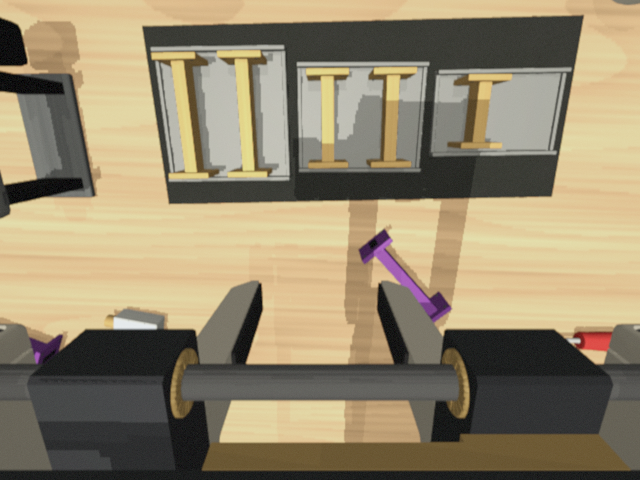

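View pics/z_w26.png

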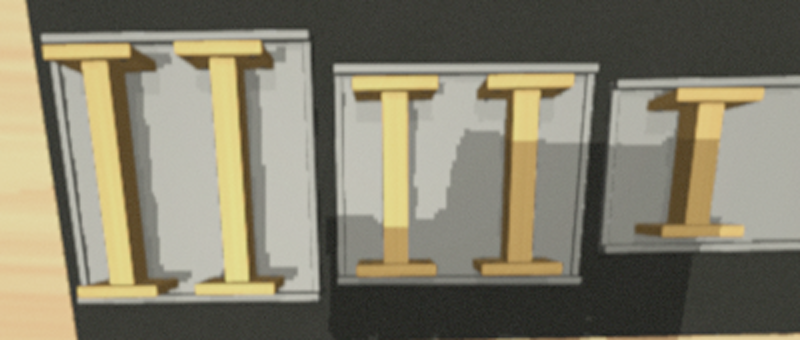

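Run:
```python
from h import *
c=load('w26.png')
for p in [[(43,51),(130,51),(158,291),(79,292)],[(174,48),(262,47),(276,287),(196,288)],[(352,83),(438,83),(436,268),(357,269)],[(487,81),(574,80),(561,267),(482,268)],[(677,95),(763,94),(743,231),(663,231)]]:
    sec(c,p,(130,30),2,.047)
```

```text
centre [582.7 199.6  47. ] L 113.7 yaw -176.6 W 41.6 yaw -87.6
centre [586.7 137.3  47. ] L 113.1 yaw -177.1 W 42.0 yaw -87.3
centre [586.8  53.   47. ] L 87.8 yaw -177.1 W 41.3 yaw -87.6
centre [589.9 -12.   47. ] L 88.4 yaw -177.4 W 41.4 yaw -87.3
centre [ 599.1 -103.5   47. ] L 63.8 yaw -177.5 W 41.2 yaw -87.7
```

View pics/t26.png

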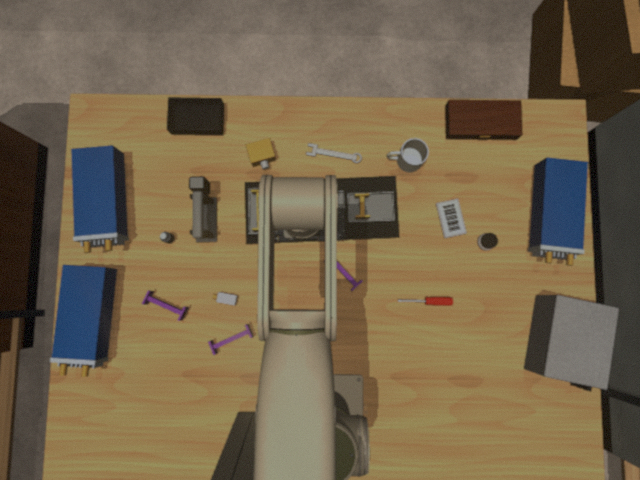

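```bash
python3 -c "
from h import *
print(ticket.close_job())"
```

```text
the job is handed in; nothing more can be done
None
```

The job is done and handed in at about 53 s. Five brass sections were present: one 70 mm, two 95 mm and two 120 mm. Each lies flat and side by side in its matching tray, and I left the purple ones alone.

- **Disturbed section:** one 120 mm section shifted about 15 mm after I had placed it, up against the low tray wall. I gripped it again and set it back. Wrist force reached about 47 N as it was set down, against a limit of 120 N.
- **Scan:** I held the scanner still for over 4 s, its window about 6.5 cm above the barcode, in line with the card and within a few mm of the barcode's centre. The tool stayed within 0.1 mm, and the handle was level by the tool's pose. In the scene camera the head appeared a few pixels off where I predicted. About half of that was the same offset the card showed.
- **Scanner on its rest:** it is back as it was, to within about 2 mm.
- **Last checks:** all five sections are straight and inside their tray walls, within about 3 mm of where I meant them to go. The other items look unmoved, judged by eye in the top view.

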